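# Shut down the shot-filling station

### The job

Shut down the shot-filling station on the jeweller's bench. First push the hopper's gate (the slide with the red tab) fully home until the spring catch clicks behind it; only then slide the catch pan, flat on its plate and never lifted, from under the spout onto the yellow ring, centred. Sort all the sealed tins, which look alike, by their weight in the hand: full ones upright in the wooden tray with the green lining, empty ones upright in the grey tray with the white lining; leave the felt wheel and the steel block among them where they lie.

Things in the scene. Friction and masses are not known exactly. Their poses are not given: they have to be found in the camera images.
- station: Fixed station: steel plate 140 x 270 mm, 6 mm thick, with a column (x 85 to 115 mm) carrying a copper hopper 300 mm high. Origin on the table below the spout; x points away from the robot to the column, y along the plate to the yellow ring. Over the origin: spout end at z 82 mm, green gate housing 90 x 90 mm at z 120 to 150 mm, hopper up to 60 mm radius at z 150 to 298 mm.
- spout_mark (a point): Centre of the red ring on the plate (124 mm across) under the spout, where the pan begins; on the plate's top face, 6 mm above the table.
- park_mark (a point): Centre of the yellow ring on the plate (124 mm across), 135 mm from the red one along the station's +y; on the plate's top face, 6 mm above the table.
- gate (a joint): Opening of the brass sliding gate in m: 0 is fully home (hard stop at -0.001); starts 0.032 to 0.052 open and shuts by being pushed along the station's +x. About 3 N of friction, and about 3 N more over the last 19 mm to get past the spring catch (half way past at about 0.0095); once past, the catch holds it shut.
- catch (a joint): Lift of the spring catch in m: 0 at rest, it rises about 2.5 mm while the gate's nose passes under it at about gate 0.0095 and clicks down to 0 behind it at about gate 0. The robot need not touch it.
- gate_tab (a point): Point on the near (-x) face of the gate's red upright push tab, on the robot's side of the hopper. Tab 60 mm wide (station y), 10 mm thick; its top is 15 mm above this point, its foot 40 mm below. The point is 173 mm above the table and, when shut, 120 mm on the robot's side of the spout's axis. It moves with the gate.
- pan: Loose round metal catch pan, about 0.7 kg, 92 mm wide at the foot, 112 mm at the rim, 45 mm high, with a dark wooden handle. Origin at the centre of its underside (6 mm above the table on the plate); its y points along the handle, roughly the station's +y.
- pan_handle (a point): Grip point inside the pan's handle: 120 mm from the pan's centre along the pan's y, 36 mm above its underside. The handle is a level bar 16 mm wide, 12 mm thick, reaching from 53 to 158 mm from the pan's centre.
- tray_full: Fixed wooden tray with green lining, for full tins: outside 88 (its x) x 252 (its y) x 19 mm high, walls and floor 4 mm; room for three tins in a row along its y, 78 mm apart. Origin under its centre on the table.
- tray_empty: Fixed grey tray with white lining, for empty tins: same sizes as the other tray: outside 88 (its x) x 252 (its y) x 19 mm high, walls and floor 4 mm. Origin under its centre on the table.
- tin_a: Sealed round tin, dark with a bright lid, 60 mm across, 46 mm high; all tins look alike. Origin at the centre of its underside. Full tins weigh 0.38 to 0.52 kg, empty ones 0.07 to 0.11 kg; at most three of each. May be absent.
- tin_b: Sealed round tin, dark with a bright lid, 60 mm across, 46 mm high; all tins look alike. Origin at the centre of its underside. Full tins weigh 0.38 to 0.52 kg, empty ones 0.07 to 0.11 kg; at most three of each. May be absent.
- tin_c: Sealed round tin, dark with a bright lid, 60 mm across, 46 mm high; all tins look alike. Origin at the centre of its underside. Full tins weigh 0.38 to 0.52 kg, empty ones 0.07 to 0.11 kg; at most three of each. May be absent.
- tin_d: Sealed round tin, dark with a bright lid, 60 mm across, 46 mm high; all tins look alike. Origin at the centre of its underside. Full tins weigh 0.38 to 0.52 kg, empty ones 0.07 to 0.11 kg; at most three of each. May be absent.
- tin_e: Sealed round tin, dark with a bright lid, 60 mm across, 46 mm high; all tins look alike. Origin at the centre of its underside. Full tins weigh 0.38 to 0.52 kg, empty ones 0.07 to 0.11 kg; at most three of each. May be absent.
- tin_f: Sealed round tin, dark with a bright lid, 60 mm across, 46 mm high; all tins look alike. Origin at the centre of its underside. Full tins weigh 0.38 to 0.52 kg, empty ones 0.07 to 0.11 kg; at most three of each. May be absent.
- felt_wheel: Bystander: grey felt disc, 54 mm across, 16 mm high, lying flat. Leave it alone.
- bench_block: Bystander: square steel block 65 x 65 x 20 mm. Leave it alone.
Things that resemble listed ones, but are neither listed nor needed, are in the scene too. Leave any orange look-alike of the tin_b alone.

How it is judged:
By the outcome, as a careful person would: the job done as asked, in the order asked, and still so for the second after the job is handed in, with the robot touching nothing.
Of tin_a, tin_b, tin_c, tin_d, tin_e, tin_f only 5 to 6 are there at a start; the rules pass over those that are not, and their reading is None.
At some moment in a run one of tin_a, tin_b, tin_c, tin_d, tin_e, tin_f may be knocked a few centimetres aside while the robot is not near it.
Once in a run the grip may slacken for a moment while it holds something.
It also fails if it takes over 200 s, if anything falls off the work surface, if the arm or the gripper's body presses on something with over 40 N, if the wrist force passes 120 N, or if a joint passes its speed limit or range.

### The arm

A 7-joint arm with a two-finger parallel gripper is mounted at the origin on the work surface. World frame = base frame: x ahead of the robot, y to its left, z up, the work surface at z = 0. Lengths are in m, angles in rad, forces in N, time in s.
With the tool pointing down it reaches from about 0.425 to 0.925 m from the base axis. Payload 6.8 kg.
Tool frame: the origin (TCP) lies on the centre line of the jaws, within the pads' length; the fingertips stand 25 mm ahead of it and the grasp point (between the pads) lies 6 mm ahead of it; z points along the fingers, y is the direction in which the jaws open and shut (so a half turn about z gives the same grasp; the last joint's range is limited). The gripper opens to 88 mm and grips with 3 to 60 N. Pads are 20 mm wide; open, the fingers measure 115 mm over their backs; the gripper's body (75 mm by 178 mm) begins 61 mm behind the grasp point.
Start: joints at [-1.398, 0.477, 0.022, 1.555, -0.011, 1.109, -0.083], TCP at [0.187, 0.649, 0.248] pointing down, gripper open.
Joint ranges: [-2.96, 2.96], [-0.34, 2.1], [-1.41, 1.46], [0.24, 2.44], [-1.37, 4.51], [0.17, 1.92], [-2.96, 2.96]. Speed limits (rad/s): [2.39, 2.39, 3.14, 3.14, 3.14, 3.14, 3.14].

### API

Orientations are given as a unit quaternion [x, y, z, w].
In Python, from workcell import ctrl gives the robot as it stands.
- The arm moves only by the tool apply_moves, never from a script. Its argument "moves" is a list of rows, each a list of 6 numbers: the shift along the tool's x, y, z in cm, then the turn, a rotation vector about the tool's x, y, z in rad. A call has 1 to 20 rows; each row shifts and turns the commanded pose from where the row before left it, along the tool's axes as they then stand; what a row does not reach is not made up. A row lasts 1/10 s, in which the tool goes at most 50 mm and 8.59 degrees, less where a joint would pass 70% of its speed; a pose out of reach is approached as far as the arm can. A call with a gripper value outside its range is refused whole. "hand" is the closure, from -1 (fully open) to 1 (shut), set as the call begins (left out, the last holds). The fingers move at their own pace and stop on an object; "force" is the grip in N (left out, the last holds). Time passes only in rows, so rows that do not move let the fingers close. It gives the time, the measured TCP pose, the force and the opening at its end, in the units of the state.
- ctrl.sense(): the state, without advancing time (a new reading comes with each control period).
- ctrl.read_camera(name): name is "side" or "top"; returns a dict with "img" (420x560x3 uint8, red, green, blue), "fx", "fy", "cx", "cy" (pixels), "R" (3x3) and "t" (3): a world point X has camera coordinates R X + t. Camera axes: x right, y down, z forward; pixel columns grow to the right and rows downward; lengths in m; the calibration is good to about 2 mm. A picture is of the moment at which its call begins. There is no depth.
- ctrl.hand_in(): hands the job in, once; it reports no verdict.
The state is a dict: "time_s": time; "joint_pos": joint angles; "qvel": joint speeds; "tau": joint torques, N m; "position": TCP position; "orientation": TCP orientation; "force": force on the tool from outside, world axes, zero at the start; "ft_torque": the same for the moment, N m; "grip_width": finger opening in m.
Only numpy, scipy, OpenCV 4.12 (cv2) and the standard library are available. Lean on these libraries where they do the work, as an engineer would, in place of code of your own. Each camera call takes 0.05 s, during which the arm holds its last target.

## Working session

There is one attempt and no reset: what is moved stays moved. The work goes in short steps, Python scripts to look and compute and a tool call to move; the robot and the scene stay as the last step left them, time stands still between calls to the robot, and variables do not carry over. Pictures are saved under pics/ and viewed, and the job is handed in when it is done.

Besides the shell and the picture viewer there is one more tool, called as name(argument=value, ...), one argument or row to a line, values as JSON. apply_moves: Moves the arm, as the interface text tells. Its arguments: {"type":"object","properties":{"moves":{"type":"array","items":{"type":"array","items":{"type":"number"}}},"hand":{"type":"number"},"force":{"type":"number"}},"required":["moves"]}

```bash
mkdir -p pics; ls; python3 - <<'E'
from workcell import ctrl
import cv2
s=ctrl.sense()
for k in s: print(k,s[k])
for n in ("top","side"):
    c=ctrl.read_camera(n); cv2.imwrite(f"pics/{n}0.png",c["img"][:,:,::-1])
    print(n,c["fx"],c["fy"],c["cx"],c["cy"],c["R"],c["t"])
E
```

```text
pics
time_s 0.0
joint_pos [-1.39810812  0.47782441  0.02233074  1.55642826 -0.01152397  1.10931716
 -0.08309348]
qvel [ 0.00042827 -0.00119947  0.00044594 -0.00055024 -0.00167908 -0.00112503
 -0.00069266]
tau [-1.07213668e-04 -5.82864618e+01  1.53493188e+00 -2.72597855e+01
 -5.42191684e-02  1.73402962e-02  1.71961783e-04]
position [0.18689665 0.6480289  0.24667501]
orientation [ 1.39920588e-01  9.90162297e-01 -9.21821293e-04 -7.33373884e-05]
force [-0.11942499  0.19445314 -0.27735993]
ft_torque [-0.02366721  0.01209393 -0.00456053]
grip_width 0.08775067064130396
top 407.64889167420847 407.64889167420847 283.8832446418616 205.61637667241058 [[-0.02286073 -0.99973642  0.00211466]
 [-0.99228274  0.02243233 -0.12194984]
 [ 0.12187026 -0.0048862  -0.99253401]] [0.09065362 0.49700068 0.99055474]
side 408.6919401447443 408.6919401447443 282.71200576316744 211.0453298381044 [[ 0.76115207 -0.64855276  0.00518058]
 [-0.47667044 -0.56480907 -0.67362898]
 [ 0.43980998  0.51026467 -0.73905152]] [-0.29741812  0.37328857  0.93726228]
```

View pics/top0.png

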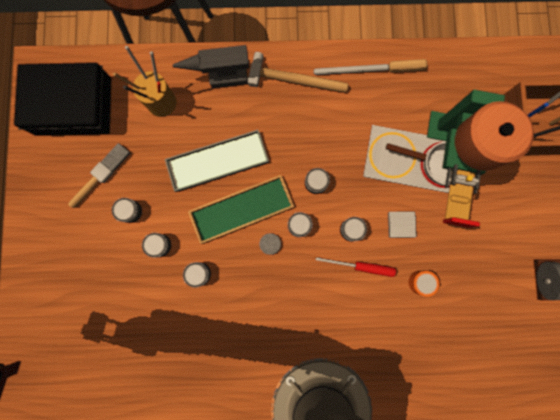

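View pics/side0.png

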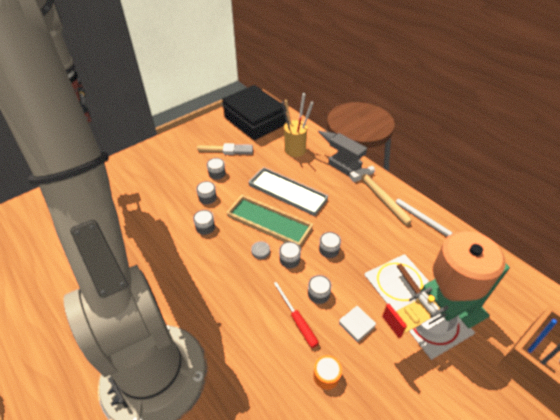

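The top view shows six tins at px (126,210), (156,245), (197,274), (318,181), (300,225) and (354,229). The orange look-alike is at (426,284), the felt wheel at (270,244) and the block at (402,225). The white tray is at (218,161), the green tray at (242,209), and the station at right with its red tab at (463,223). Next I measure them.

```bash
cat > h.py <<'E'
from workcell import ctrl
import cv2, numpy as np
def cam(n,save=None):
    c=ctrl.read_camera(n)
    if save: cv2.imwrite(f"pics/{save}.png",c["img"][:,:,::-1])
    c["R"]=np.array(c["R"]);c["t"]=np.array(c["t"]);return c
def ray(c,u,v):
    d=c["R"].T@np.array([(u-c["cx"])/c["fx"],(v-c["cy"])/c["fy"],1.]); o=-c["R"].T@c["t"]; return o,d
def onz(c,u,v,z):
    o,d=ray(c,u,v); return o+d*(z-o[2])/d[2]
def proj(c,X):
    p=c["R"]@np.array(X,float)+c["t"]; return np.array([c["fx"]*p[0]/p[2]+c["cx"],c["fy"]*p[1]/p[2]+c["cy"]])
def tri(c1,p1,c2,p2):
    o1,d1=ray(c1,*p1);o2,d2=ray(c2,*p2); d1/=np.linalg.norm(d1);d2/=np.linalg.norm(d2)
    A=np.stack([d1,-d2],1); s,_,_,_=np.linalg.lstsq(A,o2-o1,rcond=None)
    a=o1+s[0]*d1;b=o2+s[1]*d2; return (a+b)/2,np.linalg.norm(a-b)
def comps(m,amin=60):
    n,l,s,ce=cv2.connectedComponentsWithStats(m.astype(np.uint8),connectivity=4)
    return [(ce[i],s[i],l==i) for i in range(1,n) if s[i][4]>=amin]
def hsv(c): return cv2.cvtColor(c["img"],cv2.COLOR_RGB2HSV).astype(int)
def lids(c,amin=150,amax=700):
    h=hsv(c); m=(h[...,1]<75)&(h[...,2]>125)
    out=[]
    for ce,s,mm in comps(m,amin):
        if s[4]<amax and 0.6<s[2]/s[3]<1.7 :
            cn=max(cv2.findContours(mm.astype(np.uint8),0,2)[0],key=len)
            (u,v),(a,b),t=cv2.fitEllipse(cn)
            out.append((u,v,s[4],a,b))
    return out
E
python3 - <<'E'
from h import *
np.set_printoptions(precision=4,suppress=True)
ct=cam("top");cs=cam("side")
for n,c in(("top",ct),("side",cs)):
    print(n)
    for l in lids(c): print(np.round(l,1), onz(c,l[0],l[1],.046))
    h=hsv(c)
    for nm,m in (("green",(h[...,0]>45)&(h[...,0]<85)&(h[...,1]>120)),("white",(h[...,1]<60)&(h[...,2]>170)),("red",((h[...,0]<4)|(h[...,0]>176))&(h[...,1]>200)&(h[...,2]>110)),("yel",(h[...,0]>18)&(h[...,0]<30)&(h[...,1]>90)&(h[...,2]>150))):
        for ce,s,mm in comps(m,60):
            cn=max(cv2.findContours(mm.astype(np.uint8),0,2)[0],key=len); r=cv2.minAreaRect(cn)
            print(nm,np.round(ce,1),s,np.round(r[0],1),np.round(r[1],1),round(r[2],1))
E
python3 - <<'E'
import cv2
t=cv2.imread('pics/top0.png');s=cv2.imread('pics/side0.png')
cv2.imwrite('pics/tz.png',cv2.resize(t[80:250,350:550],None,fx=4,fy=3.5,interpolation=2))
cv2.imwrite('pics/sz.png',cv2.resize(s[220:370,340:540],None,fx=4,fy=4,interpolation=2))
E
```

```text
top
[436.4 165.6 523.   19.7  35.9] [ 0.589  -0.3037  0.046 ]
[100.9 171.6 205.   16.2  17.1] [0.5925 0.5327 0.046 ]
[317.1 179.2 318.   19.2  19.4] [ 0.5612 -0.0046  0.046 ]
[123.2 209.2 332.   19.1  20.5] [0.497  0.4748 0.046 ]
[402.4 225.5 616.   27.9  33.3] [ 0.4413 -0.2099  0.046 ]
[299.6 223.9 332.   19.6  20. ] [0.4509 0.042  0.046 ]
[354.1 228.4 332.   19.6  20. ] [ 0.4369 -0.0912  0.046 ]
[153.6 244.4 348.   20.1  20.9] [0.409  0.3988 0.046 ]
[194.9 274.5 359.   20.3  21. ] [0.3345 0.298  0.046 ]
[426.2 283.2 246.   16.7  17.4] [ 0.3008 -0.2592  0.046 ]
white [217.8 160.5] [ 171  134   95   54 2626] [217.5 160.5] [28.7 92.8] 72.3
white [437.3 166.9] [430 150  16  34 324] [437.5 166.5] [15. 33.] 0.0
red [465.  221.8] [451 218  28   9 113] [464.6 221.4] [27.7  4.5] 11.3
red [375.6 268.7] [356 262  40  14 339] [375.4 268.6] [40.1  9. ] 9.5
yel [387.1 159.9] [368 132  48  47 256] [389.8 155.9] [47. 41.] 62.5
side
[ 33.8 163.3 172.    6.   45.8] [0.0355 0.8567 0.046 ]
[215.1 164.8 192.   13.6  16.5] [0.4906 0.4635 0.046 ]
[359.7 173.6 184.    9.8  28.4] [0.826  0.1247 0.046 ]
[20
[... 2216 characters left out ...]
322.1] [421 314  24  16 152] [432.4 321.8] [ 8.5 23. ] 60.9
white [177.1 336.4] [167 326  20  26 189] [178.1 337.7] [30.9 10.3] 63.4
white [327.6 368.3] [317 358  22  22 362] [327.5 368.5] [21.2 19.8] 45.0
white [113.  403.3] [100 376  42  44 646] [113.5 404.5] [58.  25.2] 48.7
red [393.1 318.9] [384 305  22  27 216] [392.9 319.4] [29.5 11.3] 49.8
red [305.9 332.9] [292 314  26  33 145] [304.4 328.8] [38.3  8.7] 57.5
yel [294.  126.4] [291 120   7  14  76] [294.  126.5] [13.  6.] 90.0
yel [388.7 199.7] [366 176  44  45 258] [387. 198.] [60.8  4.2] 45.0
yel [387.8 281. ] [377 262  32  39 147] [391.  282.3] [41.3 27. ] 79.0
yel [413.1 314.8] [397 301  33  31 516] [412.8 314.6] [22.8 27.4] 61.9
```

View pics/tz.png

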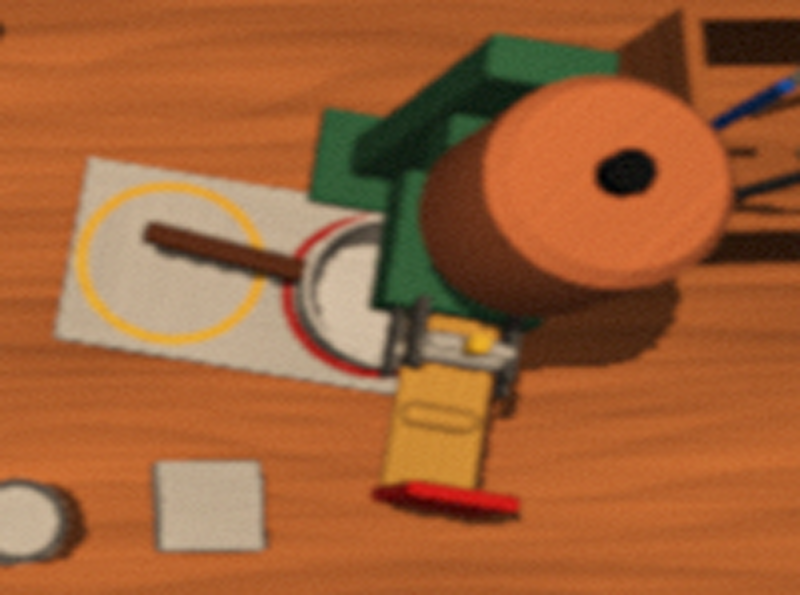

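View pics/sz.png

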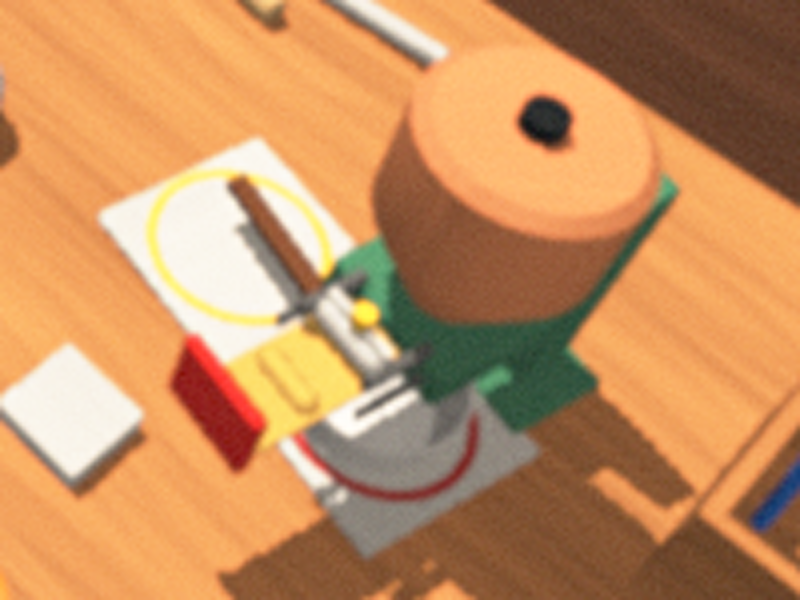

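```bash
python3 - <<'E'
from h import *
np.set_printoptions(precision=4,suppress=True)
ct=cam("top");cs=cam("side")
for n,c,box in(("top",ct,(365,125,425,185)),("side",cs,(362,255,430,305))):
    h=hsv(c); m=(h[...,0]>14)&(h[...,0]<32)&(h[...,1]>70)&(h[...,2]>110)
    B=np.zeros(m.shape,bool);B[box[1]:box[3],box[0]:box[2]]=1
    ys,xs=np.nonzero(m&B)
    P=np.array([onz(c,x,y,.006)[:2] for x,y in zip(xs,ys)])
    # circle lsq, robust
    k=np.ones(len(P),bool)
    for _ in range(8):
        A=np.c_[2*P[k],np.ones(k.sum())];s=np.linalg.lstsq(A,(P[k]**2).sum(1),rcond=None)[0]
        r=np.sqrt(s[2]+s[0]**2+s[1]**2); d=abs(np.hypot(*(P-s[:2]).T)-r); k=d<max(.003,np.median(d)*2.)
    print(n,"yellow",s[:2],r,k.sum(),len(P))
f=lambda X,Y:(350+X/4-.4,80+Y/3.5-.4)
for p in ((88,157),(55,338),(390,393)): print("top plate",onz(ct,*f(*p),.006))
g=lambda X,Y:(340+X/4-.4,220+Y/4-.4)
for p in ((100,215),(260,138),(540,450),(365,557)): print("side plate",onz(cs,*g(*p),.006))
print("tab top corners side near", [onz(cs,*g(*p),.188) for p in ((190,335),(265,430))])
print("tab bottom corners side near", [onz(cs,*g(*p),.133) for p in ((170,385),(240,470))])
print("tab top face top view corners",[onz(ct,*f(*p),.188) for p in ((405,483),(520,497),(520,515),(410,500))])
print("handle top end", onz(ct,*f(148,233),.048),onz(ct,*f(300,268),.048), onz(cs,*g(238,182),.048))
h=hsv(ct)
for nm,m,z in (("green",(h[...,0]>45)&(h[...,0]<85)&(h[...,1]>80),.004),("white",(h[...,1]<70)&(h[...,2]>150),.004)):
    for ce,s,mm in comps(m,1500):
        cn=max(cv2.findContours(mm.astype(np.uint8),0,2)[0],key=len); q=cv2.boxPoints(cv2.minAreaRect(cn))
        Q=np.array([onz(ct,*p,z)[:2] for p in q]); print(nm,ce,Q.mean(0),[np.linalg.norm(Q[i]-Q[i-1]) for i in range(4)],Q[0]-Q[1],Q[1]-Q[2])
for p in ((320,287),(318,181)): pass
E
```

```text
top yellow [ 0.6295 -0.2064] 0.05888912773813596 704 784
side yellow [ 0.6461 -0.2122] 0.07480483528073237 429 663
top plate [ 0.7117 -0.1563  0.006 ]
top plate [ 0.574  -0.1282  0.006 ]
top plate [ 0.5281 -0.3422  0.006 ]
side plate [ 0.5729 -0.1315  0.006 ]
side plate [ 0.7088 -0.1612  0.006 ]
side plate [ 0.6506 -0.4217  0.006 ]
side plate [ 0.5126 -0.3924  0.006 ]
tab top corners side near [array([ 0.4404, -0.2755,  0.188 ]), array([ 0.4276, -0.3343,  0.188 ])]
tab bottom corners side near [array([ 0.4408, -0.2749,  0.133 ]), array([ 0.4309, -0.3309,  0.133 ])]
tab top face top view corners [array([ 0.4462, -0.2713,  0.188 ]), array([ 0.4363, -0.3313,  0.188 ]), array([ 0.4255, -0.3304,  0.188 ]), array([ 0.4358, -0.2732,  0.188 ])]
handle top end [ 0.641  -0.1814  0.048 ] [ 0.6133 -0.2751  0.048 ] [ 0.6366 -0.1879  0.048 ]
green [457.2832 124.1177] [ 0.7048 -0.389 ] [np.float64(0.15911117717118664), np.float64(0.24342428785012263), np.float64(0.16320297384588622), np.float64(0.24192238753165457)] [-0.223   0.0977] [0.0648 0.1498]
green [240.6283 208.9186] [0.4967 0.1897] [np.float64(0.0738020755019677), np.float64(0.23986175747982164), np.float64(0.07459704122381482), np.float64(0.2379650117627363)] [-0.0847  0.2244] [0.0701 0.0256]
white [217.8758 160.5843] [0.6247 0.248 ] [np.float64(0.07758726422954891), np.float64(0.24311301519019626), np.float64(0.07829144237943979), np.float64(0.2410693265967656)] [-0.0708  0.2326] [0.0752 0.0219]
```

apply_moves(
  moves=[
    [-3.9, -3.1, 0, 0, 0, 0],
    [-3.9, -3.1, 0, 0, 0, 0],
    [-3.9, -3.1, 0, 0, 0, 0],
    [-3.9, -3.1, 0, 0, 0, 0],
    [-3.9, -3.1, 0, 0, 0, 0],
    [-3.9, -3.1, 0, 0, 0, 0],
    [-3.9, -3.1, 0, 0, 0, 0],
    [-3.9, -3.1, 0, 0, 0, 0],
    [-3.9, -3.1, 0, 0, 0, 0],
    [-3.9, -3.1, 0, 0, 0, 0],
    [-3.9, -3.1, 0, 0, 0, 0],
  ],
  hand=1,
  force=30,
)

```text
time_s: 1.4
position: [0.5056, 0.2003, 0.248]
orientation: [0.14, 0.99, 0.0, 0.0]
force: [0.9, 1.2, -0.6]
grip_width: 0.0034
```

```bash
cat >> h.py <<'E'
from scipy.spatial.transform import Rotation as Rn
def st(p=True):
    s=ctrl.sense(); R=Rn.from_quat(s["orientation"]).as_matrix()
    if p: print("t",round(s["time_s"],2),"pos",np.round(s["position"],4),"yang",round(np.degrees(np.arctan2(R[1,1],R[0,1])),2),"tilt",np.round(R[:,2],3),"F",np.round(s["force"],2),"w",round(s["grip_width"],4),"q",np.round(s["joint_pos"],2))
    return s,R
def plan(X,yang=None):
    "tool-frame shift (cm) to world X with the present attitude; turn about tool z (rad) for tool y at yang deg (mod 180)"
    s,R=st()
    d=R.T@(np.array(X)-s["position"])*100
    print("shift cm",np.round(d,2),"rows>=",int(np.ceil(np.linalg.norm(d)/4.5)))
    if yang is not None:
        a=np.degrees(np.arctan2(R[1,1],R[0,1])); e=(yang-a+90)%180-90
        print("turn tool z rad",round(-np.radians(e),4))
        Rz=Rn.from_rotvec([0,0,np.radians(e)]).as_matrix()@R
        print("shift cm after turn",np.round(Rz.T@(np.array(X)-s["position"])*100,2))
    # level correction
    print("level err (tool xy rad)",np.round(np.cross(R[:,2],[0,0,-1])@R,4))
E
python3 -c "
from h import *
plan((.397,-.2966,.25),77.3)"
```

```text
t 1.4 pos [0.5056 0.2003 0.248 ] yang 73.92 tilt [ 0.001  0.001 -1.   ] F [ 0.91  1.24 -0.58] w 0.0034 q [-0.69  0.26  0.24  1.88 -0.07  1.    0.87]
shift cm [ -3.32 -50.75  -0.23] rows>= 12
turn tool z rad -0.059
shift cm after turn [ -0.33 -50.86  -0.24]
level err (tool xy rad) [0.0007 0.0004 0.    ]
```

apply_moves(
  moves=[
    [0, 0, 0, 0, 0, -0.059],
    [0, -4.2, 0, 0, 0, 0],
    [0, -4.2, 0, 0, 0, 0],
    [0, -4.2, 0, 0, 0, 0],
    [0, -4.2, 0, 0, 0, 0],
    [0, -4.2, 0, 0, 0, 0],
    [0, -4.2, 0, 0, 0, 0],
    [0, -4.2, 0, 0, 0, 0],
    [0, -4.2, 0, 0, 0, 0],
    [0, -4.2, 0, 0, 0, 0],
    [0, -4.2, 0, 0, 0, 0],
    [0, -4.2, 0, 0, 0, 0],
    [0, -4.2, 0, 0, 0, 0],
    [0, 0, 0, 0, 0, 0],
  ],
)

```text
time_s: 2.8
position: [0.3917, -0.2949, 0.2482]
orientation: [0.115, 0.993, -0.001, 0.0]
force: [0.3, -0.9, -0.3]
grip_width: 0.0001
```

```bash
python3 - <<'E'
from h import *
np.set_printoptions(precision=4,suppress=True)
plan((.397,-.2966,.173),77.3)
ct=cam("top","top1");cs=cam("side","side1")
for i,l in enumerate(lids(ct)): print(np.round(l,1), onz(ct,l[0],l[1],.046))
h=hsv(cs); m=(h[...,0]>18)&(h[...,0]<34)&(h[...,1]>60)&(h[...,2]>150)
for n,c,box in(("top",ct,(365,125,425,185)),("side",cs,(370,255,430,305))):
    h=hsv(c); m=(h[...,0]>14)&(h[...,0]<34)&(h[...,1]>90)&(h[...,2]>130)
    B=np.zeros(m.shape,bool);B[box[1]:box[3],box[0]:box[2]]=1
    ys,xs=np.nonzero(m&B)
    P=np.array([onz(c,x,y,.006)[:2] for x,y in zip(xs,ys)])
    rho=np.hypot(*(P-[.6275,-.208]).T); P=P[(rho>.05)&(rho<.07)]
    A=np.c_[2*P,np.ones(len(P))];s=np.linalg.lstsq(A,(P**2).sum(1),rcond=None)[0]
    print(n,s[:2],np.sqrt(s[2]+s[0]**2+s[1]**2),len(P))
E
```

```text
t 2.8 pos [ 0.3917 -0.2949  0.2482] yang 76.82 tilt [ 0.    -0.003 -1.   ] F [ 0.31 -0.86 -0.28] w 0.0001 q [-0.02  0.18  0.61  2.02 -0.12  0.98  2.  ]
shift cm [-0.55 -0.02  7.52] rows>= 2
turn tool z rad -0.0084
shift cm after turn [-0.55 -0.03  7.52]
level err (tool xy rad) [-0.0027  0.0011 -0.    ]
[100.5 171.6 203.   16.4  16.6] [0.5926 0.5337 0.046 ]
[316.9 179.2 307.   18.7  19.6] [ 0.5613 -0.0042  0.046 ]
[123.3 209.3 328.   19.1  20.3] [0.4969 0.4748 0.046 ]
[402.2 225.  611.   26.5  35.5] [ 0.4426 -0.2096  0.046 ]
[299.5 223.9 325.   19.5  19.7] [0.4509 0.0422 0.046 ]
[354.1 228.5 324.   19.3  19.8] [ 0.4368 -0.0913  0.046 ]
[153.6 244.4 336.   19.8  20.2] [0.409  0.3989 0.046 ]
[194.8 274.5 346.   19.9  20.5] [0.3344 0.2983 0.046 ]
[426.2 283.4 239.   16.3  17.1] [ 0.3005 -0.2593  0.046 ]
top [ 0.6294 -0.2063] 0.05868129314664672 563
side [ 0.6193 -0.2131] 0.061872708531495325 14
```

apply_moves(
  moves=[
    [0, 0, 2.5, 0, 0, -0.008],
    [0, 0, 2.5, 0, 0, 0],
    [0, 0, 2.5, 0, 0, 0],
    [0, 0, 0, 0, 0, 0],
  ],
)

```text
time_s: 3.3
position: [0.3929, -0.2867, 0.1702]
orientation: [0.105, 0.994, 0.001, -0.003]
force: [-0.0, 0.6, 0.2]
grip_width: 0.0008
```

```bash
python3 - <<'E'
from h import *
st()
for n in("top","side"):
    c=cam(n); r=proj(c,(.42,-.3,.15)).astype(int); v,u=max(r[1]-75,0),max(r[0]-100,0)
    cv2.imwrite(f"pics/{n}2.png",cv2.resize(c["img"][v:v+150,u:u+200,::-1],None,fx=4,fy=4,interpolation=2)); print(u,v)
E
```

```text
t 3.3 pos [ 0.3929 -0.2867  0.1702] yang 77.91 tilt [-0.005  0.003 -1.   ] F [-0.01  0.59  0.16] w 0.0008 q [ 0.03  0.3   0.57  2.1  -0.22  0.81  2.09]
357 155
286 251
```

View pics/side2.png

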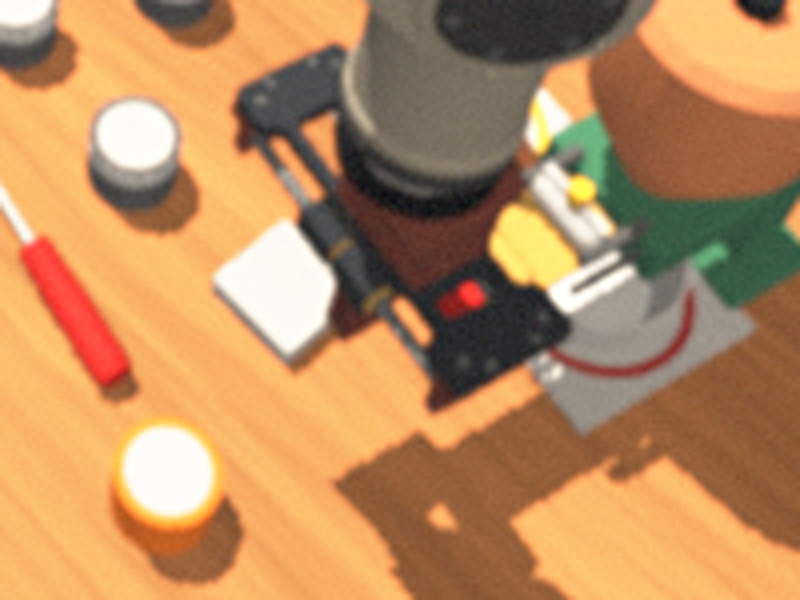

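View pics/top2.png

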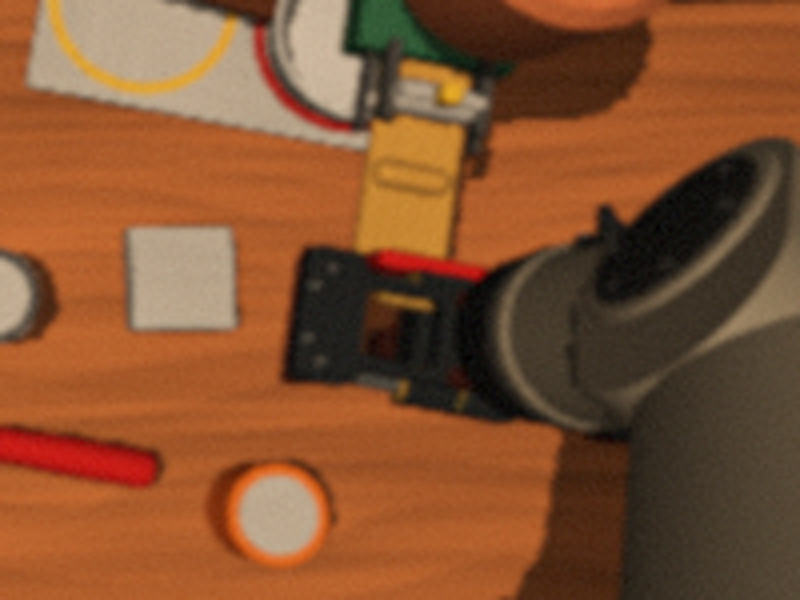

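The views show the closed fingers standing just robot-side of the red tab, about 9 mm to its left. I correct sideways and then push along station +x.

apply_moves(
  moves=[
    [0, -0.9, 0.2, 0, 0, 0.01],
    [-1, 0, 0, 0, 0, 0],
    [-1, 0, 0, 0, 0, 0],
    [-1, 0, 0, 0, 0, 0],
    [-1, 0, 0, 0, 0, 0],
  ],
)

```text
time_s: 3.9
position: [0.4315, -0.3073, 0.1707]
orientation: [0.112, 0.994, 0.0, -0.001]
force: [-3.5, 1.0, 2.8]
grip_width: 0.0008
```

```bash
python3 - <<'E'
from h import *
O=np.array([.5969,-.3417]);x=np.array([.9755,-.2202]);y=np.array([.2202,.9755])
s,R=st(); d=s["position"][:2]-O; print("station xy",d@x,d@y)
E
```

```text
t 3.9 pos [ 0.4315 -0.3073  0.1707] yang 77.19 tilt [-0.001  0.001 -1.   ] F [-3.51  1.03  2.81] w 0.0008 q [ 0.05  0.37  0.56  2.01 -0.26  0.84  2.1 ]
station xy -0.16895192881029175 -0.0028951408038847093
```

apply_moves(
  moves=[
    [-0.8, 0, 0, 0, 0, 0],
    [-0.8, 0, 0, 0, 0, 0],
    [-0.8, 0, 0, 0, 0, 0],
    [-0.6, 0, 0, 0, 0, 0],
    [-0.5, 0, 0, 0, 0, 0],
  ],
)

```text
time_s: 4.4
position: [0.4656, -0.3149, 0.1705]
orientation: [0.112, 0.994, 0.0, -0.0]
force: [-2.5, 1.2, 1.3]
grip_width: 0.0009
```

apply_moves(
  moves=[
    [-0.3, 0, 0, 0, 0, 0],
    [-0.2, 0, 0, 0, 0, 0],
  ],
)

```text
time_s: 4.6
position: [0.4703, -0.3159, 0.1705]
orientation: [0.112, 0.994, 0.0, -0.0]
force: [-2.3, 2.9, 0.6]
grip_width: 0.0003
```

apply_moves(
  moves=[
    [-0.2, 0, 0, 0, 0, 0],
    [-0.2, 0, 0, 0, 0, 0],
  ],
)

```text
time_s: 4.8
position: [0.4708, -0.3161, 0.1703]
orientation: [0.112, 0.994, 0.002, -0.003]
force: [-17.5, 7.4, 14.1]
grip_width: 0.0007
```

apply_moves(
  moves=[
    [-0.2, 0, 0, 0, 0, 0],
    [0, 0, 0, 0, 0, 0],
  ],
)

```text
time_s: 5.0
position: [0.4708, -0.3161, 0.1702]
orientation: [0.112, 0.994, 0.002, -0.005]
force: [-18.4, 8.9, 15.5]
grip_width: 0.0005
```

apply_moves(
  moves=[
    [1.5, 0, 0, 0, 0, 0],
    [2, 0, 0, 0, 0, 0],
    [2, 0, 0, 0, 0, 0],
    [0, 0, -4, 0, 0, 0],
    [0, 0, -4, 0, 0, 0],
    [2, 2, 0, 0, 0, 0],
    [2, 4, 0, 0, 0, 0],
    [2, 4, 0, 0, 0, 0],
    [2, 4, 0, 0, 0, 0],
  ],
  hand=-1,
)

```text
time_s: 5.9
position: [0.3755, -0.1499, 0.2512]
orientation: [0.112, 0.994, 0.0, 0.002]
force: [0.8, 0.3, 0.3]
grip_width: 0.0688
```

```bash
python3 - <<'E'
from h import *
np.set_printoptions(precision=4,suppress=True)
st()
c=cam("top");cv2.imwrite("pics/top3.png",cv2.resize(c["img"][80:250,350:550,::-1],None,fx=4,fy=3.5,interpolation=2))
c=cam("side");cv2.imwrite("pics/side3.png",cv2.resize(c["img"][220:370,340:540,::-1],None,fx=4,fy=4,interpolation=2))
E
```

```text
t 5.9 pos [ 0.3755 -0.1499  0.2512] yang 77.11 tilt [ 0.003 -0.    -1.   ] F [0.76 0.29 0.28] w 0.0688 q [-0.28 -0.01  0.51  2.18  0.01  0.97  1.57]
```

View pics/top3.png

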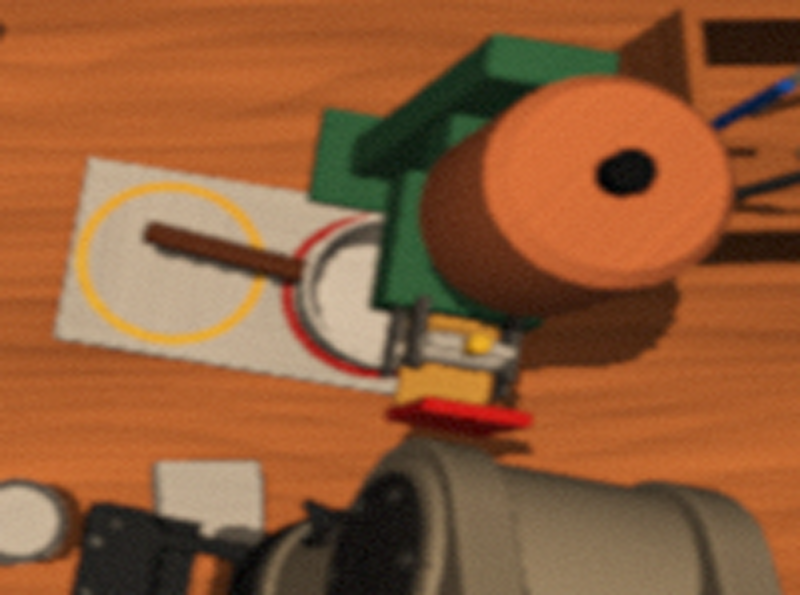

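View pics/side3.png

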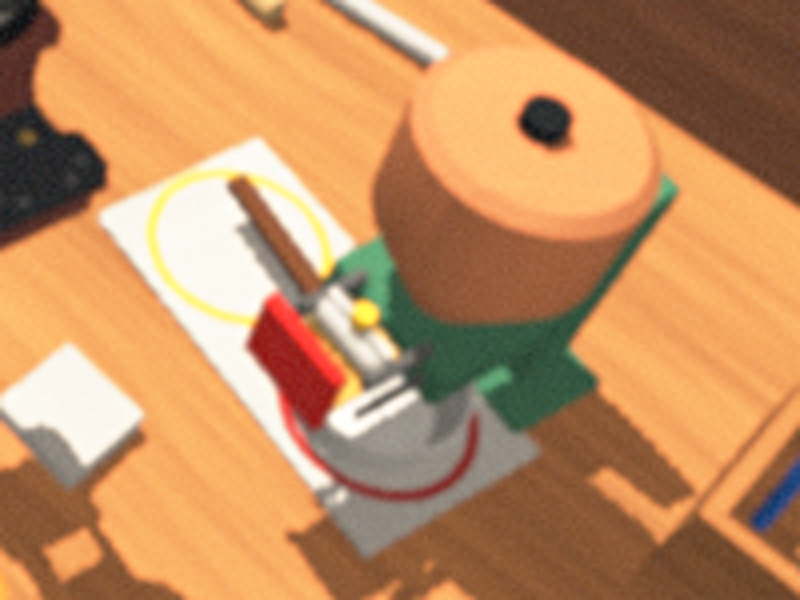

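```bash
python3 - <<'E'
from h import *
np.set_printoptions(precision=4,suppress=True)
ct=cam("top");cs=cam("side")
g=lambda X,Y:(340+X/4-.4,220+Y/4-.4)
O=np.array([.5969,-.3417]);x=np.array([.9755,-.2202]);y=np.array([.2202,.9755])
for p in ((272,295),(345,383)):
    q=onz(cs,*g(*p),.188)[:2]-O; print("tab shut station",q@x,q@y)
for c,box in ((ct,(380,130,430,165)),(cs,(390,255,430,305))):
    h=hsv(c); m=(h[...,2]<110)&(h[...,0]<15)&(h[...,1]>90)
    B=np.zeros(m.shape,bool);B[box[1]:box[3],box[0]:box[2]]=1
    for ce,s,mm in comps(m&B,40):
        cn=max(cv2.findContours(mm.astype(np.uint8),0,2)[0],key=len); r=cv2.minAreaRect(cn)
        ys,xs=np.nonzero(mm); P=np.array([onz(c,u,v,.046)[:2] for u,v in zip(xs,ys)])
        mu=P.mean(0);w,V=np.linalg.eigh(np.cov((P-mu).T)); d=V[:,1]*np.sign(V[1,1])
        t=(P-mu)@d; print(ce,s,"mean",mu,"ang",np.degrees(np.arctan2(d[1],d[0])),"ends",mu+d*t.min(),mu+d*t.max(),"width",np.ptp((P-mu)@V[:,0]))
# tins: side white-ish lids
h=hsv(cs)
for ce,s,mm in comps((h[...,1]<60)&(h[...,2]>170),120):
    if s[4]<310 and 14<s[2]<24: print("side lid",ce,onz(cs,ce[0],ce[1],.046)[:2])
E
```

```text
tab shut station -0.11382412425196646 0.029160675319999007
tab shut station -0.11399349671230105 -0.028591410919894356
[406.1619 152.    ] [386 144  40  18 247] mean [ 0.6255 -0.2302] ang 71.32393258960695 ends [ 0.6101 -0.2757] [ 0.6423 -0.1806] width 0.019800841810425397
side lid [215.1678 163.6224] [0.4942 0.4683]
side lid [205.2036 187.5689] [0.4062 0.3937]
side lid [202.6777 217.3223] [0.3319 0.2933]
side lid [260.0591 248.5269] [0.3895 0.0949]
side lid [289.6109 249.7899] [0.4487 0.0392]
side lid [319.2763 284.4934] [ 0.434  -0.0932]
side lid [427.3774 302.1572] [ 0.6034 -0.3034]
side lid [432.087  322.1739] [ 0.5673 -0.3433]
```

```bash
python3 - <<'E'
from h import *
np.set_printoptions(precision=4,suppress=True)
ct=cam("top");cs=cam("side")
f=lambda X,Y:(350+X/4-.4,80+Y/3.5-.4)
g=lambda X,Y:(340+X/4-.4,220+Y/4-.4)
O=np.array([.5969,-.3417]);x=np.array([.9755,-.2202]);y=np.array([.2202,.9755])
def S(q): q=q[:2]-O; return np.array([q@x,q@y])
for z in (.006,.03): print(z,[S(onz(ct,*f(*p),z)) for p in((325,110),(310,195),(390,210))])
for z in (.15,.3): print(z,[S(onz(ct,*f(*p),z)) for p in((490,35),(620,55),(620,75),(487,68))])
print("col edge low",[S(onz(ct,*f(*p),z)) for p,z in(((360,130),.006),((355,165),.006),((385,180),.15),((375,300),.15))])
print([S(onz(cs,*g(*p),.006)) for p in((597,382),(515,430))])
E
```

```text
0.006 [array([0.1384, 0.0589]), array([0.0711, 0.0583]), array([0.0701, 0.0052])]
0.03 [array([0.128, 0.066]), array([0.0623, 0.0655]), array([0.0613, 0.0135])]
0.15 [array([0.1452, 0.0168]), array([ 0.1464, -0.0581]), array([ 0.1329, -0.0599]), array([0.1225, 0.0153])]
0.3 [array([0.0686, 0.0755]), array([0.0697, 0.0132]), array([0.0584, 0.0117]), array([0.0498, 0.0743])]
col edge low [array([0.1275, 0.0339]), array([0.0999, 0.0329]), array([0.0364, 0.0611]), array([-0.043 ,  0.0547])]
[array([ 0.1363, -0.0491]), array([ 0.0661, -0.0493])]
```

apply_moves(
  moves=[
    [0, 0, -1, 0, 0, 0.149],
    [0, 0, 0, 0, 0, 0.149],
    [0, 0, 0, 0, 0, 0.149],
    [0, 0, 0, 0, 0, 0.149],
    [0, 0, 0, 0, 0, 0.149],
    [0, 0, 0, 0, 0, 0.149],
    [0, 0, 0, 0, 0, 0.149],
    [0, 0, 0, 0, 0, 0.149],
    [0, 0, 0, 0, 0, 0.149],
    [0, 0, 0, 0, 0, 0.149],
    [0, 0, 0, 0, 0, 0.149],
    [0, 4, 0, 0, 0, 0],
    [0, 4, 0, 0, 0, 0],
    [0, 4, 0, 0, 0, 0],
    [0, 4, 0, 0, 0, 0],
    [0, 4, 0, 0, 0, 0],
    [0, 4, 0, 0, 0, 0],
    [0, 0, 0, 0, 0, 0],
  ],
  hand=-1,
)

```text
time_s: 8.0
position: [0.6091, -0.2225, 0.259]
orientation: [0.803, 0.596, -0.001, 0.001]
force: [0.1, -0.3, -0.7]
grip_width: 0.0878
```

```bash
python3 - <<'E'
from h import *
plan((.630,-.218,.10),-17)
E
```

```text
t 8.0 pos [ 0.6091 -0.2225  0.259 ] yang -16.77 tilt [ 0.    -0.003 -1.   ] F [ 0.09 -0.33 -0.68] w 0.0878 q [-0.11  0.46  0.51  1.64 -0.24  1.11  0.17]
shift cm [ 1.08  1.85 15.9 ] rows>= 4
turn tool z rad 0.0041
shift cm after turn [ 1.09  1.85 15.9 ]
level err (tool xy rad) [ 0.0012  0.0029 -0.    ]
```

apply_moves(
  moves=[
    [1.1, 1.9, 0, 0, 0, 0],
    [0, 0, 4, 0, 0, 0],
    [0, 0, 4, 0, 0, 0],
    [0, 0, 4, 0, 0, 0],
    [0, 0, 3.9, 0, 0, 0],
    [0, 0, 0, 0, 0, 0],
  ],
)

```text
time_s: 8.6
position: [0.6223, -0.2151, 0.0962]
orientation: [0.803, 0.596, -0.004, -0.004]
force: [0.6, -0.0, -0.2]
grip_width: 0.0878
```

```bash
python3 - <<'E'
from h import *
plan((.630,-.218,.05),-17)
c=cam("top");cv2.imwrite("pics/top4.png",cv2.resize(c["img"][80:250,350:550,::-1],None,fx=4,fy=3.5,interpolation=2))
c=cam("side");cv2.imwrite("pics/side4.png",cv2.resize(c["img"][200:350,340:540,::-1],None,fx=4,fy=4,interpolation=2))
E
```

```text
t 8.6 pos [ 0.6223 -0.2151  0.0962] yang -16.82 tilt [-0.01   0.002 -1.   ] F [ 0.56 -0.02 -0.19] w 0.0878 q [-0.06  0.65  0.42  1.73 -0.34  0.84  0.23]
shift cm [-0.05  0.86  4.61] rows>= 2
turn tool z rad 0.0032
shift cm after turn [-0.05  0.86  4.61]
level err (tool xy rad) [-0.0099  0.0014 -0.    ]
```

View pics/side4.png

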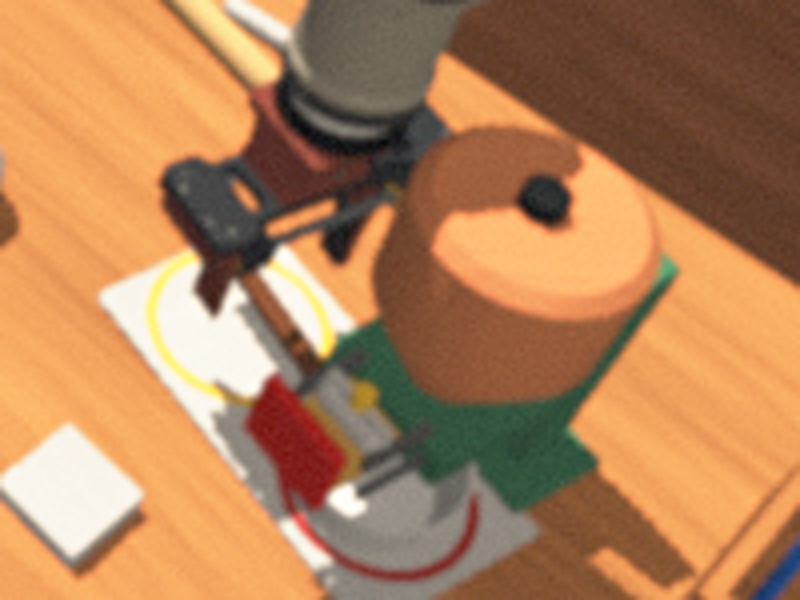

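View pics/top4.png

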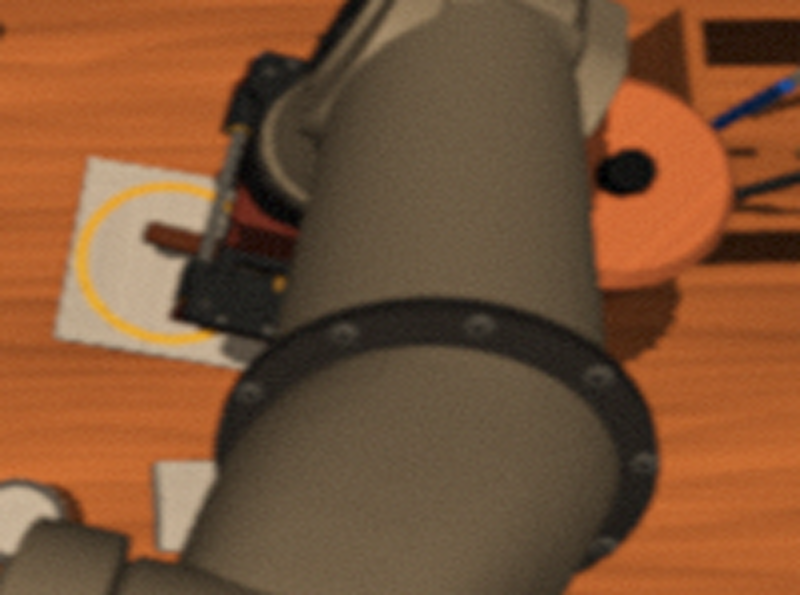

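The side view shows the open fingers straddling the dark handle near px (240,270) in the crop. I lower and grip.

apply_moves(
  moves=[
    [0, 0.8, 0, -0.01, 0, 0],
    [0, 0, 1.6, 0, 0, 0],
    [0, 0, 1.6, 0, 0, 0],
    [0, 0, 1.5, 0, 0, 0],
    [0, 0, 0, 0, 0, 0],
  ],
)

```text
time_s: 9.2
position: [0.6326, -0.2166, 0.0515]
orientation: [0.802, 0.597, 0.001, 0.002]
force: [-0.2, 0.8, 0.8]
grip_width: 0.0881
```

```bash
python3 - <<'E'
from h import *
plan((.630,-.218,.048),-17)
E
```

```text
t 9.2 pos [ 0.6326 -0.2166  0.0515] yang -16.72 tilt [ 0.005 -0.001 -1.   ] F [-0.24  0.76  0.83] w 0.0881 q [-0.03  0.72  0.39  1.73 -0.37  0.76  0.25]
shift cm [-0.21 -0.21  0.35] rows>= 1
turn tool z rad 0.0049
shift cm after turn [-0.21 -0.21  0.35]
level err (tool xy rad) [0.005 0.    0.   ]
```

apply_moves(
  moves=[
    [-0.2, -0.2, 0.3, 0.005, 0, 0],
    [0, 0, 0, 0, 0, 0],
    [0, 0, 0, 0, 0, 0],
    [0, 0, 0, 0, 0, 0],
    [0, 0, 0, 0, 0, 0],
    [0, 0, 0, 0, 0, 0],
    [0, 0, 0, 0, 0, 0],
    [0, 0, 0, 0, 0, 0],
  ],
  hand=1,
  force=25,
)

```text
time_s: 10.0
position: [0.6321, -0.2188, 0.0517]
orientation: [0.802, 0.597, 0.002, 0.002]
force: [0.9, -0.0, -0.7]
grip_width: 0.0276
```

```bash
python3 - <<'E'
from h import *
st()
E
```

```text
t 10.0 pos [ 0.6321 -0.2188  0.0517] yang -16.73 tilt [ 0.005 -0.001 -1.   ] F [ 0.88 -0.05 -0.68] w 0.0276 q [-0.03  0.72  0.39  1.73 -0.37  0.76  0.25]
```

apply_moves(
  moves=[
    [0, 0, 0.3, 0, 0, 0],
    [0, 0, 0, 0, 0, 0],
    [0, 0, 0, 0, 0, 0],
    [0, 0, 0, 0, 0, 0],
  ],
)

```text
time_s: 10.4
position: [0.6314, -0.2186, 0.0482]
orientation: [0.803, 0.597, 0.001, 0.001]
force: [-1.7, 0.3, -0.1]
grip_width: 0.0156
```

```bash
python3 - <<'E'
from h import *
st()
c=cam("side");cv2.imwrite("pics/side5.png",cv2.resize(c["img"][200:350,340:540,::-1],None,fx=4,fy=4,interpolation=2))
E
```

```text
t 10.4 pos [ 0.6314 -0.2186  0.0482] yang -16.76 tilt [ 0.003 -0.001 -1.   ] F [-1.72  0.29 -0.14] w 0.0156 q [-0.03  0.72  0.39  1.73 -0.37  0.76  0.25]
```

View pics/side5.png

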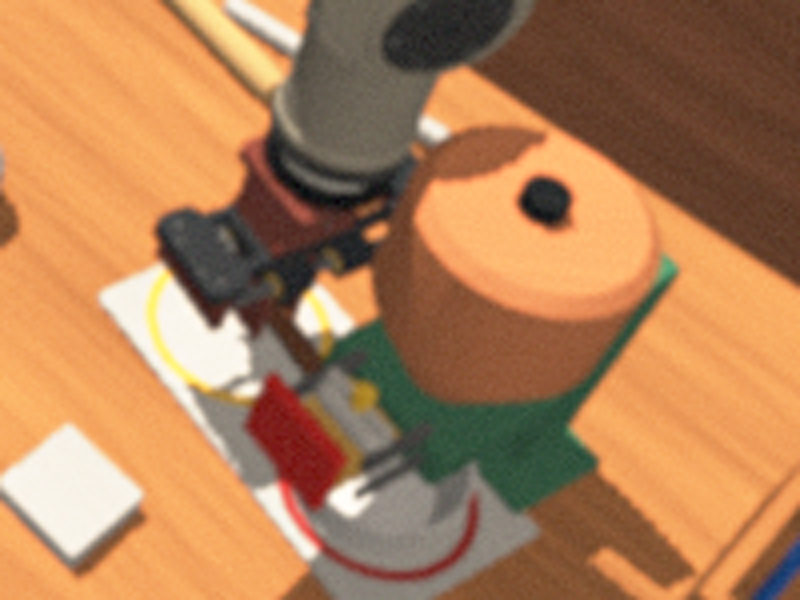

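apply_moves(
  moves=[
    [0, 0, 0, 0, 0, 0],
    [0.3, -0.015, 0, 0, 0, 0],
    [0.5, -0.025, 0, 0, 0, 0],
    [0.5, -0.025, 0, 0, 0, 0],
    [0.5, -0.025, 0, 0, 0, 0],
  ],
  force=10,
)

```text
time_s: 10.95
position: [0.6366, -0.201, 0.0486]
orientation: [0.802, 0.597, 0.001, 0.002]
force: [-1.3, -2.8, -2.9]
grip_width: 0.016
```

```bash
python3 - <<'E'
from h import *
st()
E
```

```text
t 10.95 pos [ 0.6366 -0.201   0.0486] yang -16.72 tilt [ 0.005 -0.002 -1.   ] F [-1.3  -2.8  -2.95] w 0.016 q [-0.06  0.72  0.39  1.73 -0.38  0.76  0.23]
```

apply_moves(
  moves=[
    [0, 0, 0.06, 0, 0, 0],
    [0, 0, 0, 0.004, 0, 0],
  ],
)

```text
time_s: 11.15
position: [0.6372, -0.1997, 0.0482]
orientation: [0.802, 0.597, 0.001, -0.0]
force: [-0.7, 2.0, -0.2]
grip_width: 0.0161
```

apply_moves(
  moves=[
    [0.5, -0.025, 0.01, 0, 0, 0],
    [0.5, -0.025, 0.01, 0, 0, 0],
    [0.5, -0.025, 0.01, 0, 0, 0],
    [0.5, -0.025, 0.01, 0, 0, 0],
  ],
)

```text
time_s: 11.55
position: [0.6414, -0.1831, 0.0481]
orientation: [0.803, 0.596, 0.0, 0.001]
force: [-2.1, -5.4, 1.5]
grip_width: 0.0162
```

Vertical force stays small; the pan is sliding flat. I continue.

apply_moves(
  moves=[
    [0.5, -0.025, 0, 0, 0, 0],
    [0.5, -0.025, 0, 0, 0, 0],
    [0.5, -0.025, 0, 0, 0, 0],
    [0.5, -0.025, 0, 0, 0, 0],
  ],
)

```text
time_s: 11.95
position: [0.6462, -0.1636, 0.0481]
orientation: [0.803, 0.596, 0.0, 0.001]
force: [-1.6, -5.1, 1.0]
grip_width: 0.016
```

apply_moves(
  moves=[
    [0.5, -0.025, 0, 0, 0, 0],
    [0.5, -0.025, 0, 0, 0, 0],
    [0.5, -0.025, 0, 0, 0, 0],
    [0.5, -0.025, 0, 0, 0, 0],
  ],
)

```text
time_s: 12.35
position: [0.651, -0.1441, 0.0481]
orientation: [0.803, 0.596, 0.0, 0.001]
force: [-1.3, -5.7, 1.1]
grip_width: 0.0158
```

```bash
python3 - <<'E'
from h import *
st()
c=cam("top");cv2.imwrite("pics/top6.png",cv2.resize(c["img"][80:250,350:550,::-1],None,fx=4,fy=3.5,interpolation=2))
c=cam("side");cv2.imwrite("pics/side6.png",cv2.resize(c["img"][200:350,340:540,::-1],None,fx=4,fy=4,interpolation=2))
E
```

```text
t 12.35 pos [ 0.651  -0.1441  0.0481] yang -16.77 tilt [ 0.002 -0.002 -1.   ] F [-1.28 -5.7   1.07] w 0.0158 q [-0.15  0.72  0.4   1.73 -0.38  0.76  0.14]
```

View pics/side6.png

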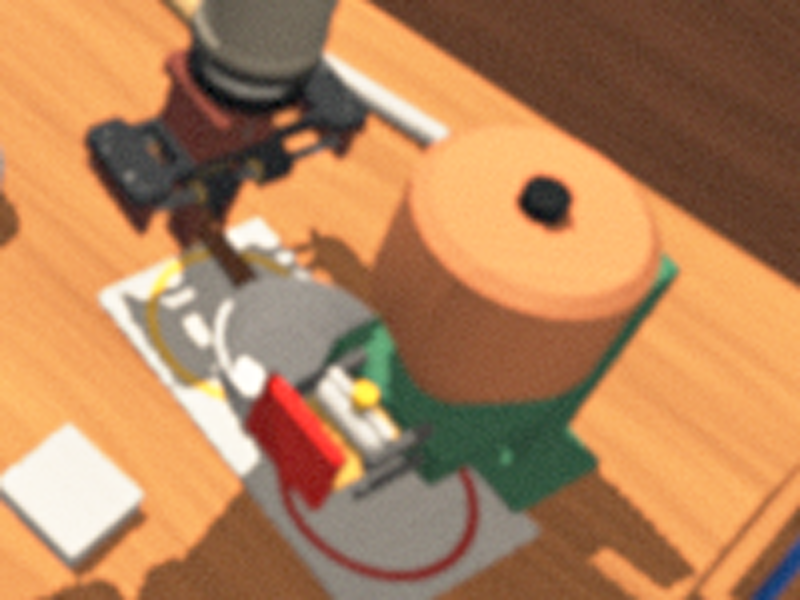

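View pics/top6.png

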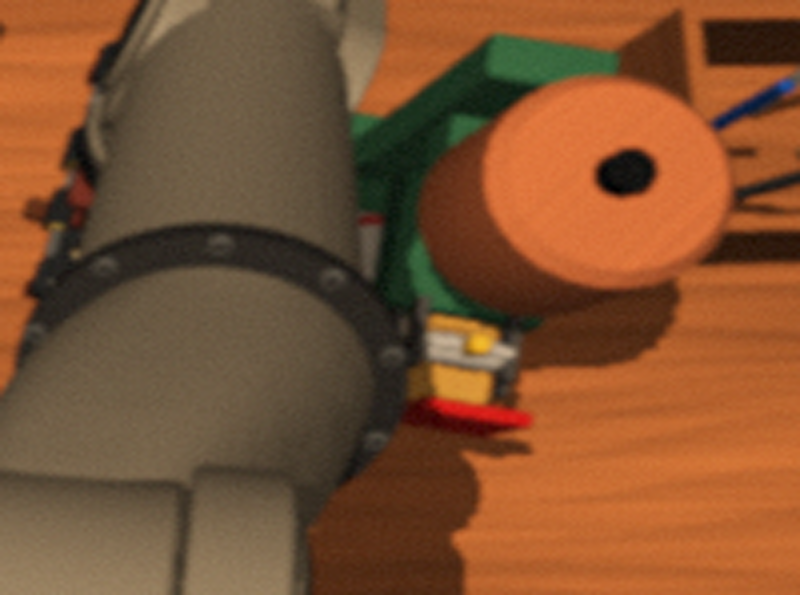

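The side view shows the pan about halfway along the plate, flat, its rim reaching into the yellow ring. I continue.

apply_moves(
  moves=[
    [0.5, -0.025, 0, 0, 0, 0],
    [0.5, -0.025, 0, 0, 0, 0],
    [0.5, -0.025, 0, 0, 0, 0],
    [0.5, -0.025, 0, 0, 0, 0],
    [0.5, -0.025, 0, 0, 0, 0],
  ],
)

```text
time_s: 12.95
position: [0.6568, -0.12, 0.048]
orientation: [0.803, 0.596, -0.0, 0.001]
force: [-1.7, -5.5, 1.8]
grip_width: 0.0157
```

apply_moves(
  moves=[
    [0.5, -0.025, 0, 0, 0, 0],
    [0.5, -0.025, 0, 0, 0, 0],
    [0.5, -0.025, 0, 0, 0, 0],
    [0.5, -0.025, 0, 0, 0, 0],
    [0, 0, 0, 0, 0, 0],
  ],
)

```text
time_s: 13.45
position: [0.6619, -0.0993, 0.0479]
orientation: [0.802, 0.597, 0.0, 0.001]
force: [-1.8, -3.5, 3.5]
grip_width: 0.0157
```

```bash
python3 - <<'E'
from h import *
st()
c=cam("top","top7r");cv2.imwrite("pics/top7.png",cv2.resize(c["img"][80:250,350:550,::-1],None,fx=4,fy=3.5,interpolation=2))
c=cam("side","side7r");cv2.imwrite("pics/side7.png",cv2.resize(c["img"][200:350,340:540,::-1],None,fx=4,fy=4,interpolation=2))
E
```

```text
t 13.45 pos [ 0.6619 -0.0993  0.0479] yang -16.72 tilt [ 0.001 -0.001 -1.   ] F [-1.81 -3.51  3.5 ] w 0.0157 q [-0.22  0.73  0.4   1.73 -0.38  0.76  0.07]
```

View pics/side7.png

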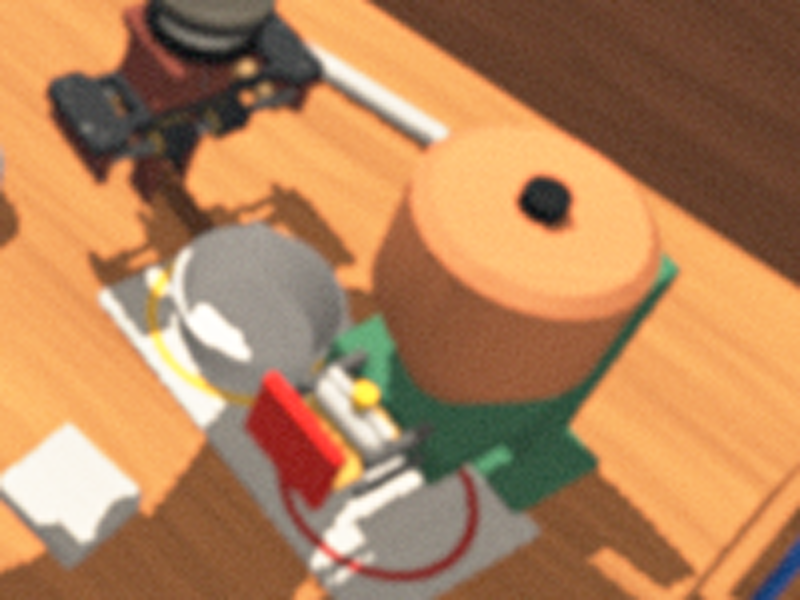

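View pics/top7.png

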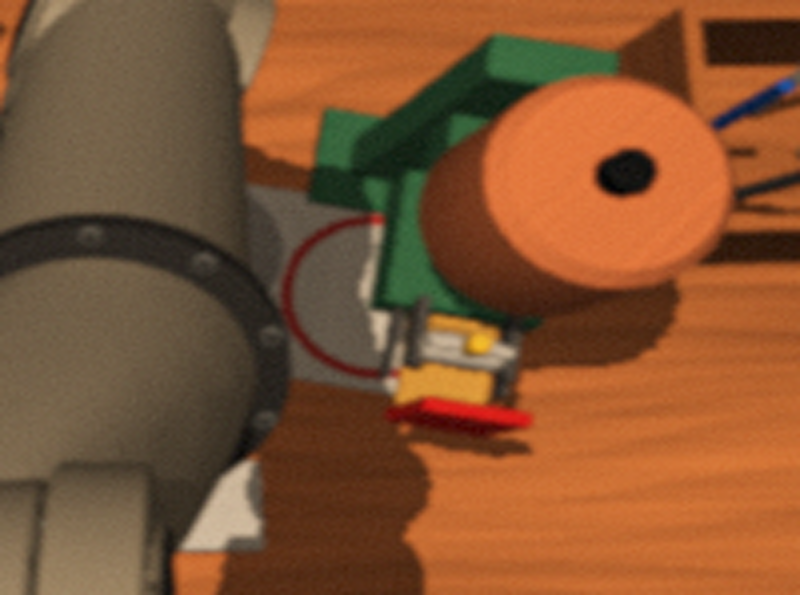

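```bash
cat > fit.py <<'E'
from h import *
from scipy.optimize import least_squares
def fitc(c,pts,z,r=None):
    P=np.array([onz(c,*p,z)[:2] for p in pts]); m=P.mean(0)
    if r: s=least_squares(lambda q:np.hypot(*(P-q).T)-r,m,loss="soft_l1",f_scale=.001); return s.x,r,np.round(s.fun*1000,1)
    s=least_squares(lambda q:np.hypot(*(P-q[:2]).T)-q[2],[*m,.06]); return s.x[:2],s.x[2],np.round(s.fun*1000,1)
E
python3 - <<'E'
from fit import *
np.set_printoptions(precision=4,suppress=True)
cs=cam("side");ct=cam("top")
g=lambda X,Y:(340+X/4-.4,200+Y/4-.4)
f=lambda X,Y:(350+X/4-.4,80+Y/3.5-.4)
print("pan",fitc(cs,[g(*p) for p in((172,285),(180,255),(205,237),(255,223),(300,232),(330,255),(345,285),(347,310))],.051,.056))
print("pan free",fitc(cs,[g(*p) for p in((172,285),(180,255),(205,237),(255,223),(300,232),(330,255),(345,285),(347,310))],.051))
print("yel now",fitc(cs,[g(*p) for p in((150,325),(153,300),(162,280),(175,368),(195,385),(225,399),(165,352))],.006,.0605))
# initial side picture sz (offset 220): yellow ring
G=lambda X,Y:(340+X/4-.4,220+Y/4-.4)
print("yel init",fitc(cs,[G(*p) for p in((151,245),(157,210),(180,185),(218,173),(270,182),(305,208),(328,245),(330,265),(170,285),(200,308),(240,321),(275,320))],.006))
print("red side",fitc(cs,[g(*p) for p in((287,500),(300,530),(330,557),(370,573),(410,577),(450,562),(472,530),(475,500),(468,478))],.006))
print("red top",fitc(ct,[f(*p) for p in((375,219),(340,229),(310,250),(290,280),(290,310),(305,340),(330,362),(360,373),(390,374))],.006))
print("yel top",fitc(ct,[f(*p) for p in((78,255),(90,215),(120,190),(165,184),(215,192),(250,220),(263,255),(255,295),(230,322),(200,337),(165,342),(120,330),(90,298))],.006))
E
```

```text
pan (array([ 0.6281, -0.2132]), 0.056, array([ 1.9,  0.1, -4.1, -1.1,  3. ,  2.7, -0.1, -1.6]))
pan free (array([ 0.6285, -0.2136]), np.float64(0.05608278116312151), array([ 2.4,  0.5, -3.8, -1.1,  2.7,  2.2, -0.7, -2.2]))
yel now (array([ 0.6279, -0.2097]), 0.0605, array([ 1.6, -0.2, -0.2,  0.1,  0.2, -0.1, -1.3]))
yel init (array([ 0.6267, -0.2087]), np.float64(0.05928825609373665), array([ 0.5, -0.8, -0.9, -0.1,  0.9, -0.3,  0.4,  0.2,  1.3,  0.4, -0.6,
       -1.1]))
red side (array([ 0.5977, -0.3389]), np.float64(0.059796460259732565), array([-1.6,  1.3,  1.1, -0.5, -0.4, -0.4, -0.3,  0.6,  0.1]))
red top (array([ 0.5995, -0.3401]), np.float64(0.058411800920994045), array([ 1.8, -1.1, -1.8,  0.5,  0.6,  0.4,  0.6,  0. , -1. ]))
yel top (array([ 0.6309, -0.2056]), np.float64(0.060937323402762415), array([-1.2,  0.8,  1.3, -2.1,  0.4,  1. ,  0.3, -0.4, -1.1, -0.4,  0.9,
        1.6, -1.1]))
```

apply_moves(
  moves=[
    [0.2, -0.05, -0.02, 0, 0, 0],
    [0.25, -0.05, -0.02, 0, 0, 0],
    [0, 0, 0, 0, 0, 0],
  ],
)

```text
time_s: 13.95
position: [0.662, -0.095, 0.048]
orientation: [0.802, 0.597, 0.0, 0.001]
force: [1.6, -2.6, -0.2]
grip_width: 0.016
```

apply_moves(
  moves=[
    [0, 0, 0, 0, 0, 0],
    [0, 0, 0, 0, 0, 0],
    [0, 0, 0, 0, 0, 0],
    [0, 0, 0, 0, 0, 0],
    [0, 0, 0, 0, 0, 0],
    [0, 0, 0, 0, 0, 0],
    [0, 0, 0, 0, 0, 0],
    [0, 0, -2, 0, 0, 0],
    [0, 0, -3, 0, 0, 0],
    [0, 0, -4, 0, 0, 0],
    [0, 0, -4, 0, 0, 0],
  ],
  hand=-0.2,
)

```text
time_s: 15.05
position: [0.6614, -0.0947, 0.179]
orientation: [0.803, 0.597, -0.0, 0.0]
force: [0.1, -0.4, -0.2]
grip_width: 0.0528
```

```bash
python3 - <<'E'
from h import *
st()
E
```

```text
t 15.05 pos [ 0.6614 -0.0947  0.179 ] yang -16.74 tilt [-0. -0. -1.] F [ 0.08 -0.4  -0.17] w 0.0528 q [-0.28  0.57  0.48  1.66 -0.3   0.98  0.01]
```

apply_moves(
  moves=[
    [3, -2.6, -0.8, 0, 0, 0],
    [3, -2.6, -0.8, 0, 0, 0],
    [3, -2.6, -0.8, 0, 0, 0],
    [3, -2.6, -0.8, 0, 0, 0],
    [3, -2.6, -0.8, 0, 0, 0],
    [3, -2.6, -0.8, 0, 0, 0],
    [0, 0, 0, 0, 0, 0],
  ],
  hand=-1,
)

```text
time_s: 15.75
position: [0.5625, 0.1294, 0.2266]
orientation: [0.8, 0.6, 0.001, -0.001]
force: [0.1, 0.3, 0.4]
grip_width: 0.0876
```

```bash
python3 - <<'E'
from h import *
st()
c=cam("top","top8r");cv2.imwrite("pics/top8.png",cv2.resize(c["img"][110:210,350:470,::-1],None,fx=6.5,fy=6,interpolation=2))
c=cam("side","side8r");cv2.imwrite("pics/side8.png",cv2.resize(c["img"][240:330,350:470,::-1],None,fx=6,fy=6,interpolation=2))
E
```

```text
t 15.75 pos [0.5625 0.1294 0.2266] yang -16.22 tilt [ 0.001  0.003 -1.   ] F [0.1  0.29 0.38] w 0.0876 q [-0.71  0.36  0.48  1.84 -0.2   0.98 -0.43]
```

View pics/top8.png

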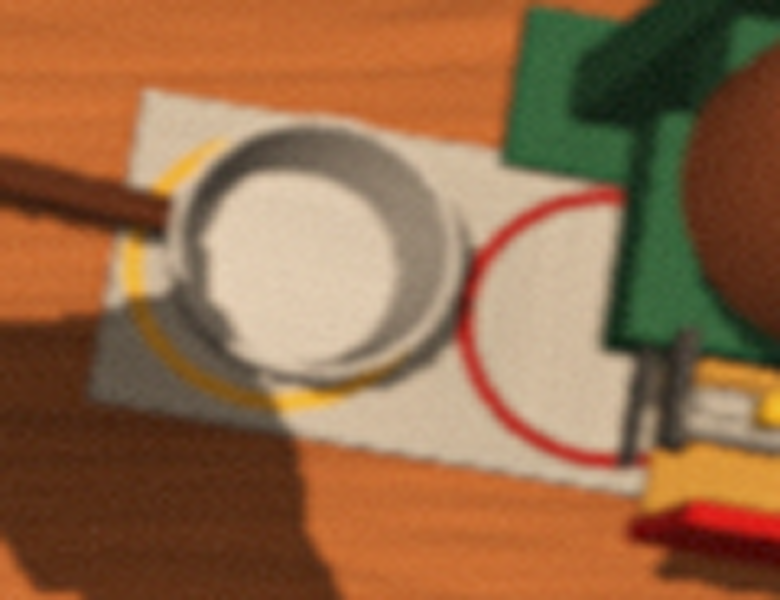

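View pics/side8.png

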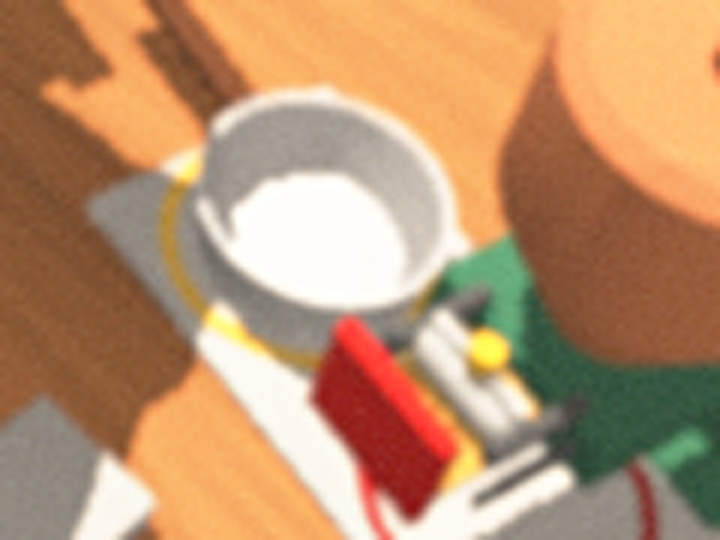

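View pics/top8r.png

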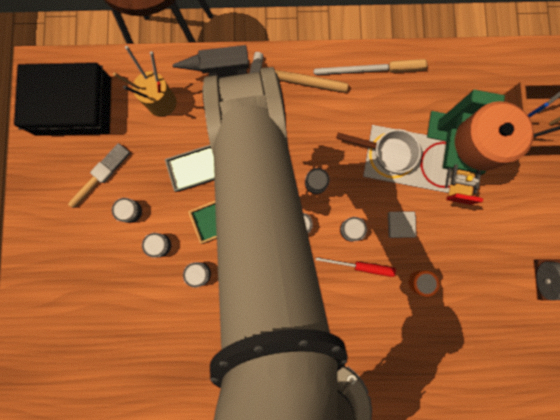

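```bash
python3 - <<'E'
from fit import *
np.set_printoptions(precision=4,suppress=True)
cs=cam("side");ct=cam("top")
g=lambda X,Y:(350+X/6-.42,240+Y/6-.42)
f=lambda X,Y:(350+X/6.5-.42,110+Y/6-.42)
print("pan top",fitc(ct,[f(*p) for p in((167,250),(185,190),(230,145),(315,122),(385,138),(440,180),(467,245),(450,310),(400,362),(330,386),(250,365),(200,325))],.051))
print("yel top",fitc(ct,[f(*p) for p in((160,187),(190,160),(225,143),(130,250),(133,290),(155,335),(190,372),(235,395),(285,404),(345,395),(395,368))],.006,.0595))
print("pan side",fitc(cs,[g(*p) for p in((197,205),(203,160),(225,120),(270,93),(330,90),(395,118),(440,165),(457,225),(440,275),(395,303),(330,308),(270,288),(225,250))],.051))
print("yel side",fitc(cs,[g(*p) for p in((193,170),(175,190),(168,230),(180,270),(205,307),(240,335),(285,355),(325,361),(425,300))],.006,.0595))
E
```

```text
pan top (array([ 0.6261, -0.2095]), np.float64(0.05631377698145576), array([ 1.6,  0.3, -0.5, -0.9, -0.5,  0.7,  1.2, -0.6, -0.7,  0.8, -0.8,
       -0.6]))
yel top (array([ 0.63  , -0.2074]), 0.0595, array([ 0.2,  0.3,  0.4,  1.2,  0.6, -0.6, -0.4, -0.3,  0.2,  1.2,  2.9]))
pan side (array([ 0.6264, -0.2116]), np.float64(0.056398058689026406), array([ 1.2, -2.2, -1.4,  0.7,  2. ,  0.5, -0.8, -1.2,  0.1,  0. ,  0.5,
        0.7,  0. ]))
yel side (array([ 0.6294, -0.2078]), 0.0595, array([-1.3,  0.4,  0.2, -0.6, -0.3, -0.1,  0.3,  0.3, -2.6]))
```

Both views agree: the pan sits about 4 mm short of the ring's centre, by (+3.5, +3) mm in world axes. I regrip and mend this.

apply_moves(
  moves=[
    [-3, 2.6, 0, 0, 0, 0.009],
    [-3, 2.6, 0, 0, 0, 0],
    [-3, 2.6, 0, 0, 0, 0],
    [-3, 2.6, 0, 0, 0, 0],
    [-3, 2.6, 0, 0, 0, 0],
    [-3, 2.6, 0, 0, 0, 0],
    [0, 0, 3, 0, 0, 0],
    [0, 0, 3, 0, 0, 0],
    [0, 0, 0, 0, 0, 0],
  ],
  hand=-0.2,
)

```text
time_s: 16.85
position: [0.6572, -0.0972, 0.1616]
orientation: [0.806, 0.592, -0.003, -0.002]
force: [-0.0, 1.1, -0.7]
grip_width: 0.0525
```

```bash
python3 - <<'E'
from h import *
plan((.6617,-.0947,.048),-16.7)
E
```

```text
t 16.85 pos [ 0.6572 -0.0972  0.1616] yang -17.43 tilt [-0.007 -0.001 -1.   ] F [-0.01  1.14 -0.74] w 0.0525 q [-0.29  0.59  0.49  1.68 -0.32  0.96  0.02]
shift cm [ 0.4   0.43 11.36] rows>= 3
turn tool z rad -0.0128
shift cm after turn [ 0.4   0.43 11.36]
level err (tool xy rad) [-0.0066  0.0027  0.    ]
```

apply_moves(
  moves=[
    [0.4, 0.4, 3, -0.006, 0.002, -0.012],
    [0, 0, 3, 0, 0, 0],
    [0, 0, 3, 0, 0, 0],
    [0, 0, 2.3, 0, 0, 0],
    [0, 0, 0, 0, 0, 0],
  ],
)

```text
time_s: 17.35
position: [0.6642, -0.0933, 0.051]
orientation: [0.802, 0.598, 0.001, 0.001]
force: [-0.0, 0.9, 0.3]
grip_width: 0.0529
```

```bash
python3 - <<'E'
from h import *
plan((.6617,-.0947,.048),-16.7)
E
```

```text
t 17.35 pos [ 0.6642 -0.0933  0.051 ] yang -16.6 tilt [ 0.003 -0.    -1.   ] F [-0.03  0.86  0.28] w 0.0529 q [-0.24  0.73  0.41  1.72 -0.39  0.77  0.08]
shift cm [-0.21 -0.2   0.3 ] rows>= 1
turn tool z rad 0.0017
shift cm after turn [-0.21 -0.2   0.3 ]
level err (tool xy rad) [ 0.0025 -0.0006  0.    ]
```

apply_moves(
  moves=[
    [0, 0, 0.3, 0, 0, 0],
    [0, 0, 0, 0, 0, 0],
    [0, 0, 0, 0, 0, 0],
    [0, 0, 0, 0, 0, 0],
    [0, 0, 0, 0, 0, 0],
    [0, 0, 0, 0, 0, 0],
    [0, 0, 0, 0, 0, 0],
  ],
  hand=1,
  force=12,
)

```text
time_s: 18.05
position: [0.666, -0.0925, 0.0505]
orientation: [0.802, 0.598, 0.003, 0.002]
force: [-1.5, 1.6, 3.9]
grip_width: 0.0161
```

```bash
python3 - <<'E'
from h import *
plan((.6617+.0035,-.0947+.003,.048),-16.7)
E
```

```text
t 18.05 pos [ 0.666  -0.0925  0.0505] yang -16.57 tilt [ 0.007  0.    -1.   ] F [-1.52  1.61  3.92] w 0.0161 q [-0.24  0.73  0.41  1.72 -0.4   0.77  0.08]
shift cm [ 0.05 -0.1   0.25] rows>= 1
turn tool z rad 0.0023
shift cm after turn [ 0.05 -0.1   0.25]
level err (tool xy rad) [ 0.007  -0.0026  0.    ]
```

apply_moves(
  moves=[
    [0.2, -0.05, 0, 0, 0, 0],
    [0.2, -0.05, 0, 0, 0, 0],
    [0, 0, 0, 0, 0, 0],
    [0, 0, 0, 0, 0, 0],
  ],
)

```text
time_s: 18.45
position: [0.6654, -0.0907, 0.0499]
orientation: [0.802, 0.597, 0.002, 0.003]
force: [-2.0, -5.5, 2.6]
grip_width: 0.016
```

apply_moves(
  moves=[
    [0, 0, 0, 0, 0, 0],
    [0, 0, 0, 0, 0, 0],
    [0, 0, 0, 0, 0, 0],
    [0, 0, 0, 0, 0, 0],
    [0, 0, 0, 0, 0, 0],
    [0, 0, 0, 0, 0, 0],
    [0, 0, -2, 0, 0, 0],
    [0, 0, -3, 0, 0, 0],
    [0, 0, -4, 0, 0, 0],
    [0, 0, -4, 0, 0, 0],
    [3, -2.6, -0.8, 0, 0, 0],
    [3, -2.6, -0.8, 0, 0, 0],
    [3, -2.6, -0.8, 0, 0, 0],
    [3, -2.6, -0.8, 0, 0, 0],
    [3, -2.6, -0.8, 0, 0, 0],
    [3, -2.6, -0.8, 0, 0, 0],
  ],
  hand=-0.2,
)

```text
time_s: 20.05
position: [0.5657, 0.1298, 0.2277]
orientation: [0.802, 0.598, 0.003, 0.002]
force: [0.2, -0.1, -0.4]
grip_width: 0.0529
```

```bash
python3 - <<'E'
from h import *
st()
c=cam("top","top9r");cv2.imwrite("pics/top9.png",cv2.resize(c["img"][110:210,350:470,::-1],None,fx=6.5,fy=6,interpolation=2))
c=cam("side","side9r");cv2.imwrite("pics/side9.png",cv2.resize(c["img"][240:330,350:470,::-1],None,fx=6,fy=6,interpolation=2))
E
```

```text
t 20.05 pos [0.5657 0.1298 0.2277] yang -16.56 tilt [ 0.007  0.    -1.   ] F [ 0.16 -0.12 -0.43] w 0.0529 q [-0.73  0.37  0.51  1.84 -0.21  0.98 -0.42]
```

View pics/top9.png

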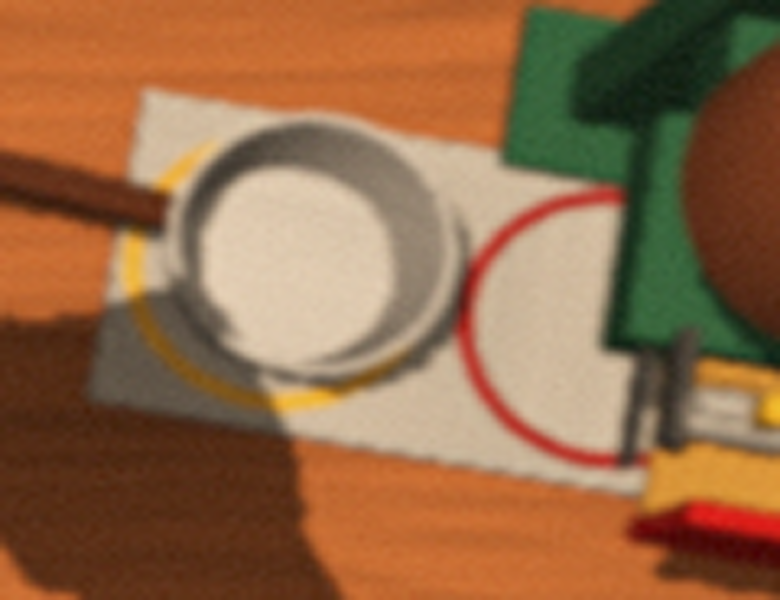

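View pics/side9.png

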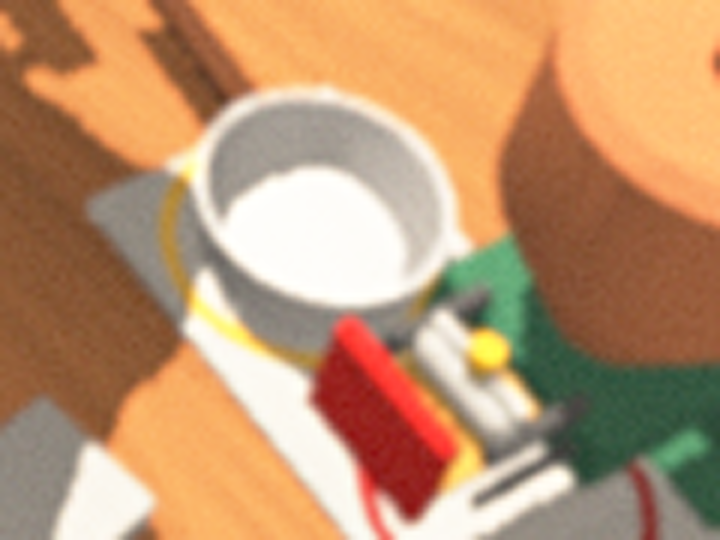

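The pan is now within about 3 mm of the ring's centre in both views, so I go on to the tins, using a fixed jaw heading of about 19° that suits both trays.

apply_moves(
  moves=[
    [0, 0, 0, 0.003, 0, -0.124],
    [0, 0, 0, 0, 0, -0.124],
    [0, 0, 0, 0, 0, -0.124],
    [0, 0, 0, 0, 0, -0.124],
    [0, 0, 0, 0, 0, -0.124],
    [-3.1, -1.25, 0, 0, 0, 0],
    [-3.1, -1.25, 0, 0, 0, 0],
    [-3.1, -1.25, 2, 0, 0, 0],
    [-3.1, -1.25, 4, 0, 0, 0],
    [0, 0, 0, 0, 0, 0],
  ],
  hand=-1,
  force=25,
)

```text
time_s: 21.15
position: [0.5564, -0.01, 0.1651]
orientation: [0.584, 0.812, -0.002, -0.0]
force: [-1.2, -0.0, -0.8]
grip_width: 0.0878
```

```bash
python3 - <<'E'
from h import *
plan((.560,-.006,.11),19)
E
```

```text
t 21.15 pos [ 0.5564 -0.01    0.1651] yang 18.52 tilt [-0.003 -0.003 -1.   ] F [-1.24 -0.   -0.81] w 0.0878 q [-0.41  0.4   0.4   1.94 -0.2   0.84  0.42]
shift cm [0.27 0.48 5.51] rows>= 2
turn tool z rad -0.0084
shift cm after turn [0.27 0.48 5.51]
level err (tool xy rad) [-0.0034  0.0019  0.    ]
```

apply_moves(
  moves=[
    [0.3, 0.5, 2.7, 0, 0, -0.008],
    [0, 0, 2.8, 0, 0, 0],
    [0, 0, 2.5, 0, 0, 0],
    [0, 0, 0, 0, 0, 0],
  ],
)

```text
time_s: 21.55
position: [0.562, 0.001, 0.0863]
orientation: [0.578, 0.816, -0.0, -0.0]
force: [-0.1, 0.2, -0.8]
grip_width: 0.0876
```

```bash
python3 - <<'E'
from h import *
plan((.560,-.006,.045),19)
c=cam("side");cv2.imwrite("pics/s10.png",cv2.resize(c["img"][180:300,250:410,::-1],None,fx=5,fy=5,interpolation=2))
E
```

```text
t 21.55 pos [0.562  0.001  0.0863] yang 19.44 tilt [-0.001 -0.    -1.   ] F [-0.08  0.21 -0.83] w 0.0876 q [-0.38  0.52  0.34  1.97 -0.27  0.69  0.47]
shift cm [-0.59 -0.42  4.13] rows>= 1
turn tool z rad 0.0077
shift cm after turn [-0.59 -0.41  4.13]
level err (tool xy rad) [-0.001  -0.0003 -0.    ]
```

View pics/s10.png

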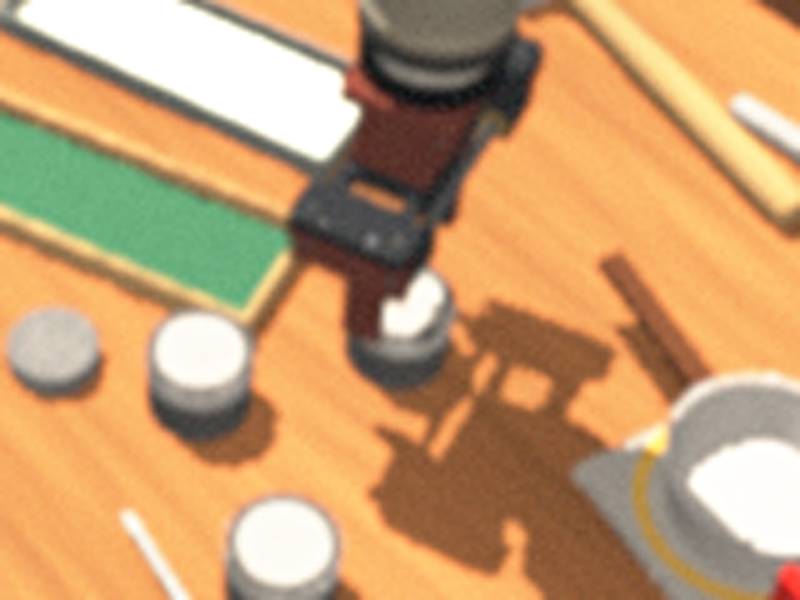

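apply_moves(
  moves=[
    [-0.6, -0.4, 0, 0, 0, 0.007],
    [0, 0, 2.1, 0, 0, 0],
    [0, 0, 2, 0, 0, 0],
    [0, 0, 0, 0, 0, 0],
  ],
)

```text
time_s: 22.0
position: [0.5618, -0.0067, 0.0476]
orientation: [0.581, 0.814, 0.001, 0.001]
force: [0.2, -0.3, -0.2]
grip_width: 0.0878
```

apply_moves(
  moves=[
    [0, 0, 0, 0, 0, 0],
    [0, 0, 0, 0, 0, 0],
    [0, 0, 0, 0, 0, 0],
    [0, 0, 0, 0, 0, 0],
    [0, 0, 0, 0, 0, 0],
    [0, 0, 0, 0, 0, 0],
  ],
  hand=1,
)

```text
time_s: 22.6
position: [0.5626, -0.0062, 0.0486]
orientation: [0.581, 0.814, 0.002, 0.002]
force: [-2.4, -0.4, 7.3]
grip_width: 0.0597
```

apply_moves(
  moves=[
    [0, 0, -1, 0, 0, 0],
    [0, 0, -2, 0, 0, 0],
    [0, 0, -3, 0, 0, 0],
    [0, 0, 0, 0, 0, 0],
    [0, 0, 0, 0, 0, 0],
    [0, 0, 0, 0, 0, 0],
  ],
)

```text
time_s: 23.2
position: [0.5614, -0.006, 0.1071]
orientation: [0.58, 0.814, 0.001, 0.001]
force: [0.5, 0.4, -1.5]
grip_width: 0.0596
```

```bash
python3 - <<'E'
from h import *
plan((.646,.171,.11),19)
plan((.523,.114,.11),19)
E
```

```text
t 23.2 pos [ 0.5614 -0.006   0.1071] yang 19.04 tilt [ 0.003  0.001 -1.   ] F [ 0.46  0.37 -1.51] w 0.0596 q [-0.38  0.49  0.36  1.97 -0.25  0.72  0.46]
shift cm [13.98 13.77 -0.25] rows>= 5
turn tool z rad 0.0006
shift cm after turn [13.99 13.76 -0.25]
level err (tool xy rad) [ 0.0031  0.0004 -0.    ]
t 23.2 pos [ 0.5614 -0.006   0.1071] yang 19.04 tilt [ 0.003  0.001 -1.   ] F [ 0.46  0.37 -1.51] w 0.0596 q [-0.38  0.49  0.36  1.97 -0.25  0.72  0.46]
shift cm [12.6   0.28 -0.29] rows>= 3
turn tool z rad 0.0006
shift cm after turn [12.6   0.28 -0.29]
level err (tool xy rad) [ 0.0031  0.0004 -0.    ]
```

Tin 1 reads about −1.5 N, so it is empty and goes to the white tray's near end.

apply_moves(
  moves=[
    [2.8, 2.75, 0, 0, 0, 0],
    [2.8, 2.75, 0, 0, 0, 0],
    [2.8, 2.75, 0, 0, 0, 0],
    [2.8, 2.75, 0, 0, 0, 0],
    [2.8, 2.75, 0, 0, 0, 0],
    [0, 0, 0, 0, 0, 0],
    [0, 0, 0, 0, 0, 0],
  ],
)

```text
time_s: 23.9
position: [0.6456, 0.1717, 0.1065]
orientation: [0.58, 0.815, 0.0, 0.001]
force: [-0.6, -1.3, -0.2]
grip_width: 0.0591
```

```bash
python3 - <<'E'
from h import *
plan((.646,.171,.075),17)
c=cam("side");cv2.imwrite("pics/s11.png",cv2.resize(c["img"][150:270,230:390,::-1],None,fx=5,fy=5,interpolation=2))
E
```

```text
t 23.9 pos [0.6456 0.1717 0.1065] yang 19.14 tilt [ 0.002 -0.    -1.   ] F [-0.59 -1.3  -0.21] w 0.0591 q [-0.6   0.64  0.35  1.7  -0.27  0.85  0.2 ]
shift cm [-0.08  0.01  3.15] rows>= 1
turn tool z rad 0.0374
shift cm after turn [-0.08  0.02  3.15]
level err (tool xy rad) [0.0016 0.0011 0.    ]
```

View pics/s11.png

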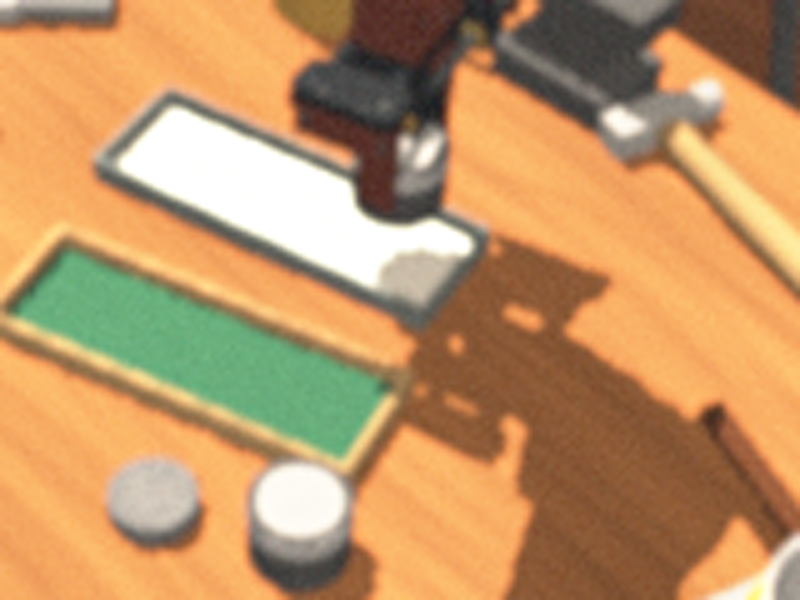

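```bash
python3 - <<'E'
from h import *
np.set_printoptions(precision=4,suppress=True)
c=cam("side"); g=lambda X,Y:(230+X/5-.4,150+Y/5-.4)
for n,p in(("white",((172,92),(97,168),(417,322),(490,235))),("green",((65,230),(2,308),(350,470),(410,375)))):
    P=np.array([onz(c,*g(*q),.019)[:2] for q in p]); print(n,P.mean(0),[np.linalg.norm(P[i]-P[i-1]) for i in range(4)],np.degrees(np.arctan2(*(P[0]+P[1]-P[2]-P[3])[::-1])))
E
```

```text
white [0.6153 0.2402] [np.float64(0.2460013749909057), np.float64(0.088067179262288), np.float64(0.24311004429242622), np.float64(0.08970253515559888)] 106.19820056098887
green [0.4954 0.1825] [np.float64(0.24485576035049011), np.float64(0.07534697568218122), np.float64(0.24394356951257712), np.float64(0.08091051751530443)] 109.56573617073475
```

apply_moves(
  moves=[
    [0, 0, 1.5, 0, 0, 0.036],
    [0, 0, 1.5, 0, 0, 0],
    [0, 0, 1.2, 0, 0, 0],
    [0, 0, 0.8, 0, 0, 0],
    [0, 0, 0, 0, 0, 0],
  ],
)

```text
time_s: 24.5
position: [0.6455, 0.1705, 0.0563]
orientation: [0.595, 0.804, 0.0, 0.001]
force: [-0.0, -0.8, -0.9]
grip_width: 0.0595
```

```bash
python3 - <<'E'
from h import *
plan((.646,.171,.053),17)
E
```

```text
t 24.5 pos [0.6455 0.1705 0.0563] yang 16.96 tilt [ 0.001 -0.    -1.   ] F [-0.03 -0.78 -0.92] w 0.0595 q [-0.58  0.7   0.33  1.72 -0.31  0.77  0.19]
shift cm [0.03 0.06 0.33] rows>= 1
turn tool z rad -0.0008
shift cm after turn [0.03 0.06 0.33]
level err (tool xy rad) [ 0.0012  0.0008 -0.    ]
```

apply_moves(
  moves=[
    [-0.2, -0.3, 0.1, 0, 0, 0],
    [0, 0, 0.2, 0, 0, 0],
    [0, 0, 0, 0, 0, 0],
  ],
)

```text
time_s: 24.8
position: [0.6446, 0.1681, 0.0556]
orientation: [0.595, 0.804, 0.002, 0.002]
force: [0.5, 0.9, -0.7]
grip_width: 0.0596
```

apply_moves(
  moves=[
    [0, 0, 0.15, 0, 0, 0],
    [0, 0, 0, 0, 0, 0],
  ],
)

```text
time_s: 25.0
position: [0.6445, 0.1683, 0.0539]
orientation: [0.595, 0.804, 0.002, 0.002]
force: [0.2, -0.3, -0.8]
grip_width: 0.0599
```

apply_moves(
  moves=[
    [0, 0, 0.1, 0, 0, 0],
    [0, 0, 0, 0, 0, 0],
    [0, 0, 0, 0, 0, 0],
    [0, 0, 0, 0, 0, 0],
    [0, 0, -2, 0, 0, 0],
    [0, 0, -3, 0, 0, 0],
    [0, 0, -4, 0, 0, 0],
  ],
  hand=-0.7,
)

```text
time_s: 25.7
position: [0.6428, 0.1679, 0.1422]
orientation: [0.595, 0.804, 0.0, 0.001]
force: [0.0, 0.5, -0.8]
grip_width: 0.0749
```

```bash
python3 - <<'E'
from h import *
plan((.450,.0405,.14),19)
c=cam("side");cv2.imwrite("pics/s12.png",cv2.resize(c["img"][150:270,230:390,::-1],None,fx=5,fy=5,interpolation=2))
c=cam("top");cv2.imwrite("pics/t12.png",cv2.resize(c["img"][120:260,150:350,::-1],None,fx=4,fy=4,interpolation=2))
E
```

```text
t 25.7 pos [0.6428 0.1679 0.1422] yang 16.96 tilt [ 0.001 -0.001 -1.   ] F [ 0.04  0.46 -0.78] w 0.0749 q [-0.61  0.59  0.38  1.69 -0.26  0.91  0.16]
shift cm [ -6.56 -22.16   0.21] rows>= 6
turn tool z rad -0.0356
shift cm after turn [ -5.77 -22.38   0.21]
level err (tool xy rad) [0.0008 0.001  0.    ]
```

View pics/s12.png

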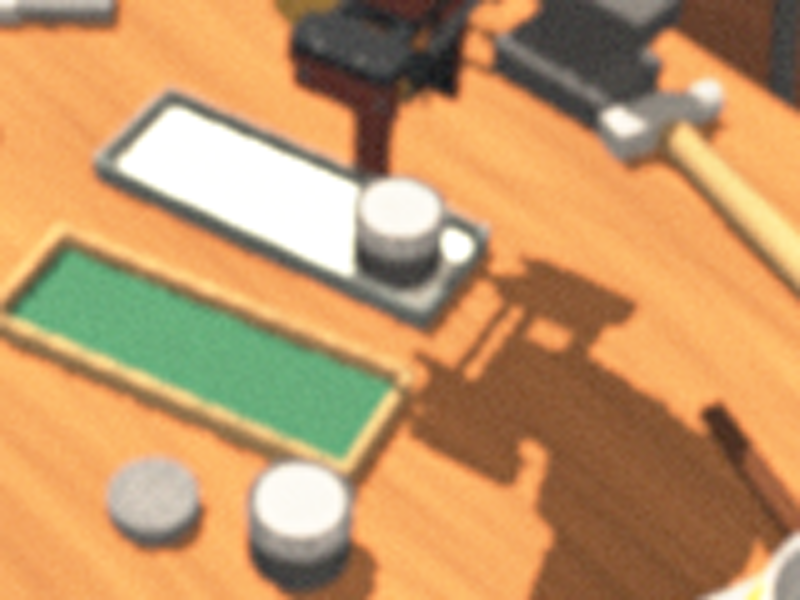

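Tin 1 stands upright in the white tray at px (400,230) in the crop. Next is tin 2.

apply_moves(
  moves=[
    [-1.1, -3.7, 0, 0, 0, 0],
    [-1.1, -3.7, 0, 0, 0, 0],
    [-1.1, -3.7, 0, 0, 0, 0],
    [-1.1, -3.7, 0, 0, 0, 0],
    [-1.1, -3.7, 0, 0, 0, 0],
    [-1.1, -3.7, 0, 0, 0, 0],
    [0, 0, 0, 0, 0, 0],
    [0, 0, 2, 0, 0, 0],
    [0, 0, 2, 0, 0, 0],
    [0, 0, 1.5, 0, 0, 0],
    [0, 0, 0, 0, 0, 0],
  ],
  hand=-1,
)

```text
time_s: 26.9
position: [0.4506, 0.0404, 0.0854]
orientation: [0.595, 0.804, 0.0, 0.001]
force: [0.4, 0.4, -0.6]
grip_width: 0.0883
```

```bash
python3 - <<'E'
from h import *
plan((.450,.0405,.045),17)
E
```

```text
t 26.9 pos [0.4506 0.0404 0.0854] yang 16.98 tilt [ 0.002 -0.    -1.   ] F [ 0.41  0.39 -0.58] w 0.0883 q [-0.54  0.38  0.37  2.23 -0.26  0.57  0.32]
shift cm [ 0.03 -0.06  4.04] rows>= 1
turn tool z rad -0.0004
shift cm after turn [ 0.03 -0.06  4.04]
level err (tool xy rad) [ 0.0016  0.0009 -0.    ]
```

Well centred. I check that nothing was knocked, then go down.

```bash
python3 - <<'E'
from h import *
c=cam("side","s13r");cv2.imwrite("pics/s13.png",cv2.resize(c["img"][180:300,200:360,::-1],None,fx=5,fy=5,interpolation=2))
E
```

View pics/s13.png

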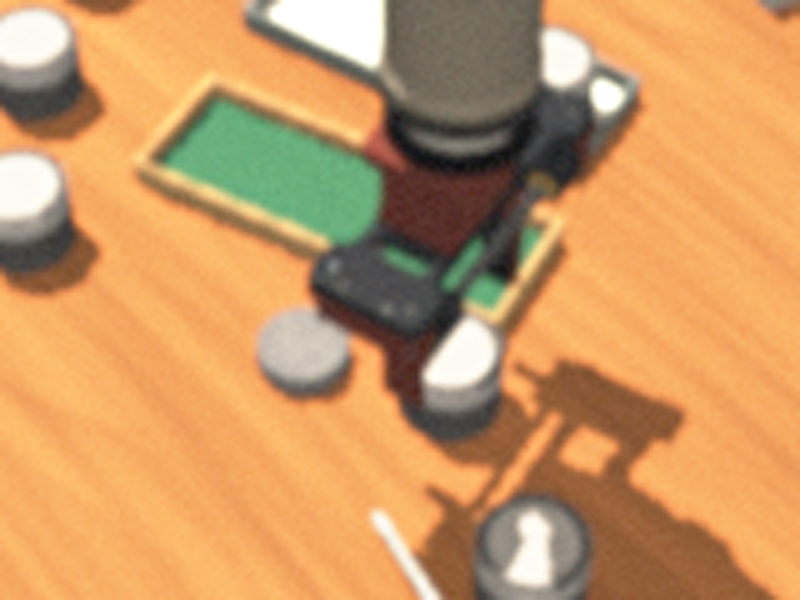

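apply_moves(
  moves=[
    [0, 0, 1.6, 0, 0, 0],
    [0, 0, 1.6, 0, 0, 0],
    [0, 0, 0, 0, 0, 0],
  ],
)

```text
time_s: 27.25
position: [0.4512, 0.0404, 0.0544]
orientation: [0.595, 0.804, 0.001, 0.001]
force: [0.6, -0.2, 0.0]
grip_width: 0.0877
```

apply_moves(
  moves=[
    [0, 0, 0, 0, 0, 0],
    [0, 0, 0, 0, 0, 0],
    [0, 0, 0, 0, 0, 0],
    [0, 0, 0, 0, 0, 0],
    [0, 0, 0, 0, 0, 0],
    [0, 0, 0, 0, 0, 0],
  ],
  hand=1,
)

```text
time_s: 27.85
position: [0.4511, 0.0403, 0.0553]
orientation: [0.595, 0.804, 0.002, 0.001]
force: [-2.3, -0.1, 6.4]
grip_width: 0.0591
```

apply_moves(
  moves=[
    [0, 0, -1, 0, 0, 0],
    [0, 0, -2, 0, 0, 0],
    [0, 0, -3, 0, 0, 0],
    [0, 0, 0, 0, 0, 0],
    [0, 0, 0, 0, 0, 0],
    [0, 0, 0, 0, 0, 0],
  ],
)

```text
time_s: 28.45
position: [0.4502, 0.0403, 0.1141]
orientation: [0.595, 0.804, 0.001, 0.001]
force: [0.1, 0.2, -3.7]
grip_width: 0.0596
```

```bash
python3 - <<'E'
from h import *
plan((.6210,.2435,.11),17)
plan((.5215,.113,.11),20)
E
```

```text
t 28.45 pos [0.4502 0.0403 0.1141] yang 16.97 tilt [ 0.003  0.    -1.   ] F [ 0.11  0.18 -3.68] w 0.0596 q [-0.58  0.33  0.41  2.21 -0.22  0.64  0.29]
shift cm [14.45 22.26  0.47] rows>= 6
turn tool z rad -0.0005
shift cm after turn [14.44 22.27  0.47]
level err (tool xy rad) [0.0029 0.0006 0.    ]
t 28.45 pos [0.4502 0.0403 0.1141] yang 16.97 tilt [ 0.003  0.    -1.   ] F [ 0.11  0.18 -3.68] w 0.0596 q [-0.58  0.33  0.41  2.21 -0.22  0.64  0.29]
shift cm [4.88 8.94 0.43] rows>= 3
turn tool z rad -0.0528
shift cm after turn [4.4  9.18 0.44]
level err (tool xy rad) [0.0029 0.0006 0.    ]
```

apply_moves(
  moves=[
    [1.6, 3.0, 0, 0, 0, 0],
    [1.6, 3.0, 0, 0, 0, 0],
    [1.6, 3.0, 0, 0, 0, 0],
    [0, 0, 0, 0, 0, -0.053],
    [0, 0, 0, 0, 0, 0],
    [0, 0, 0, 0, 0, 0],
  ],
)

```text
time_s: 29.05
position: [0.5219, 0.1115, 0.114]
orientation: [0.574, 0.819, 0.0, 0.001]
force: [-0.1, -0.5, -3.9]
grip_width: 0.0596
```

```bash
python3 - <<'E'
from h import *
plan((.522,.1125,.0595),20)
E
```

```text
t 29.05 pos [0.5219 0.1115 0.114 ] yang 19.88 tilt [ 0.002 -0.001 -1.   ] F [-0.14 -0.55 -3.89] w 0.0596 q [-0.63  0.44  0.37  2.03 -0.24  0.71  0.25]
shift cm [0.1  0.04 5.45] rows>= 2
turn tool z rad -0.0021
shift cm after turn [0.1  0.04 5.45]
level err (tool xy rad) [0.0012 0.0012 0.    ]
```

Reading −3.9 N: tin 2 is full. I lower it into the green tray's near end.

apply_moves(
  moves=[
    [0.1, 0, 1.7, 0, 0, 0],
    [0, 0, 1.7, 0, 0, 0],
    [0, 0, 1.2, 0, 0, 0],
    [0, 0, 0.6, 0, 0, 0],
    [0, 0, 0, 0, 0, 0],
  ],
)

```text
time_s: 29.55
position: [0.5223, 0.1128, 0.0624]
orientation: [0.574, 0.819, 0.001, 0.001]
force: [0.4, -0.2, -3.6]
grip_width: 0.0593
```

apply_moves(
  moves=[
    [0, 0, 0.2, 0, 0, 0],
    [0, 0, 0, 0, 0, 0],
  ],
)

```text
time_s: 29.75
position: [0.5234, 0.1134, 0.0616]
orientation: [0.574, 0.819, 0.002, 0.002]
force: [-0.1, 1.4, -4.1]
grip_width: 0.0597
```

apply_moves(
  moves=[
    [0, 0, 0.3, 0, 0, 0],
    [0, 0, 0, 0, 0, 0],
  ],
)

```text
time_s: 29.95
position: [0.5238, 0.1136, 0.0591]
orientation: [0.574, 0.819, 0.002, 0.002]
force: [-1.3, -0.1, 3.2]
grip_width: 0.0595
```

```bash
python3 - <<'E'
from h import *
st()
c=cam("side");cv2.imwrite("pics/s14.png",cv2.resize(c["img"][150:270,230:390,::-1],None,fx=5,fy=5,interpolation=2))
E
```

```text
t 29.95 pos [0.5238 0.1136 0.0591] yang 19.99 tilt [ 0.006  0.001 -1.   ] F [-1.34 -0.08  3.22] w 0.0595 q [-0.59  0.53  0.33  2.05 -0.29  0.6   0.29]
```

View pics/s14.png

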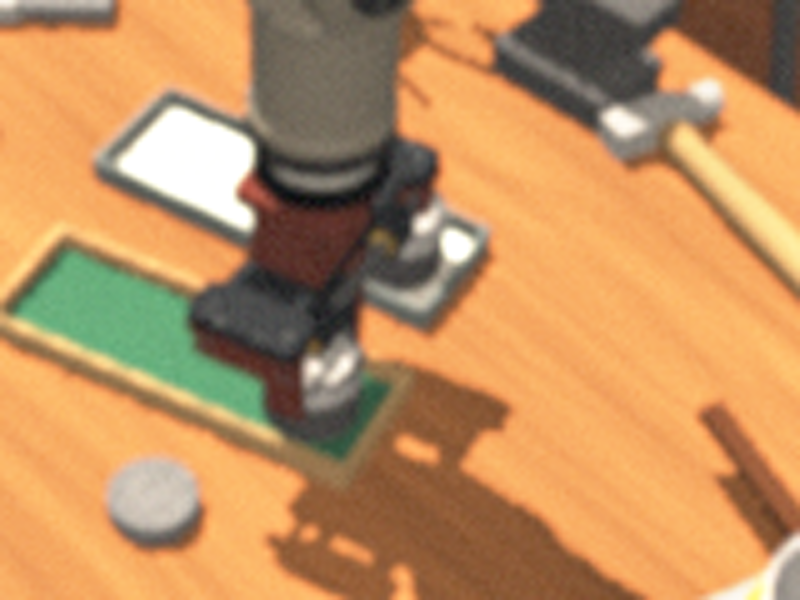

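Tin 2 sits on the tray's green floor. I release it and go to tin 3.

apply_moves(
  moves=[
    [0, 0, 0, 0, 0, 0],
    [0, 0, 0, 0, 0, 0],
    [0, 0, 0, 0, 0, 0],
    [0, 0, -2, 0, 0, 0],
    [0, 0, -3, 0, 0, 0],
    [0, 0, -4, 0, 0, 0],
    [-3.2, -3.0, 0, 0, 0, 0],
    [-3.2, -3.0, 0, 0, 0, 0],
    [-3.2, -3.0, 0, 0, 0, 0],
    [-3.2, -3.0, 0, 0, 0, 0],
    [-3.2, -3.0, 0, 0, 0, 0],
    [0, 0, 0, 0, 0, 0],
  ],
  hand=-0.7,
)

```text
time_s: 31.2
position: [0.4336, -0.0933, 0.1478]
orientation: [0.577, 0.817, 0.001, 0.001]
force: [0.2, 0.3, -0.7]
grip_width: 0.0748
```

```bash
python3 - <<'E'
from h import *
np.set_printoptions(precision=4,suppress=True)
plan((.4355,-.092,.085),20)
ct=cam("top","t15r");cs=cam("side","s15r")
for l in lids(ct): print(np.round(l[:3],1), onz(ct,l[0],l[1],.046))
E
```

```text
t 31.2 pos [ 0.4336 -0.0933  0.1478] yang 19.5 tilt [ 0.003 -0.    -1.   ] F [ 0.23  0.3  -0.66] w 0.0748 q [-0.35  0.25  0.49  2.21 -0.18  0.71  0.6 ]
shift cm [0.07 0.21 6.28] rows>= 2
turn tool z rad -0.0087
shift cm after turn [0.06 0.21 6.28]
level err (tool xy rad) [0.003  0.0014 0.    ]
[101.2 171.9 210. ] [0.5917 0.5321 0.046 ]
[415.9 177.9 271. ] [ 0.5591 -0.2506  0.046 ]
[268.9 194.8 332. ] [0.5247 0.1159 0.046 ]
[123.4 209.2 342. ] [0.4971 0.4744 0.046 ]
[349.2 242.3 339. ] [ 0.4033 -0.0778  0.046 ]
[153.6 244.5 356. ] [0.4088 0.3988 0.046 ]
[270.1 243.3 177. ] [0.4053 0.1151 0.046 ]
[194.8 274.5 362. ] [0.3344 0.2983 0.046 ]
```

View pics/s15r.png

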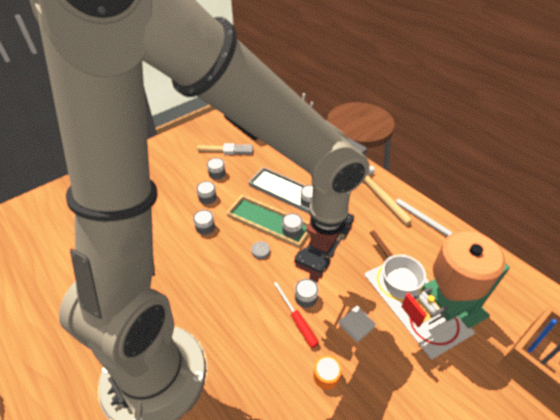

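One tin was knocked: tin 3 now lies near top px (349,242) and side px (306,291). I measure its new place.

```bash
python3 - <<'E'
from h import *
np.set_printoptions(precision=4,suppress=True)
cs=cam("side");ct=cam("top")
h=hsv(cs)
for ce,s,mm in comps((h[...,1]<60)&(h[...,2]>170),100):
    if s[4]<400 and 14<s[2]<26: print("side lid",ce,s[2:],onz(cs,ce[0],ce[1],.046)[:2])
print(tri(ct,(349.2,242.3),cs,(306.5,290.5)))
cv2.imwrite("pics/t16.png",cv2.resize(ct["img"][190:300,290:450,::-1],None,fx=5,fy=5,interpolation=2))
E
```

```text
side lid [340.3529 144.2745] [ 22  13 102] [0.8872 0.2716]
side lid [215.1667 163.6458] [ 16  12 144] [0.4942 0.4682]
side lid [205.1726 187.5417] [ 18  12 168] [0.4062 0.3938]
side lid [202.75   217.3302] [ 19  15 212] [0.3321 0.2932]
side lid [291.9539 220.6083] [ 19  14 217] [0.5236 0.1147]
side lid [260.0426 248.4681] [ 17  14 188] [0.3896 0.0951]
side lid [306.5063 288.3987] [ 22  19 316] [ 0.4012 -0.0806]
side lid [ 68.6255 301.0364] [ 18  35 275] [-0.0725  0.2731]
side lid [427.3554 302.1566] [ 19  22 166] [ 0.6034 -0.3033]
side lid [327.5679 368.3723] [ 22  22 368] [ 0.2985 -0.2604]
(array([ 0.4033, -0.0798,  0.0327]), np.float64(0.0007654992066009016))
```

View pics/t16.png

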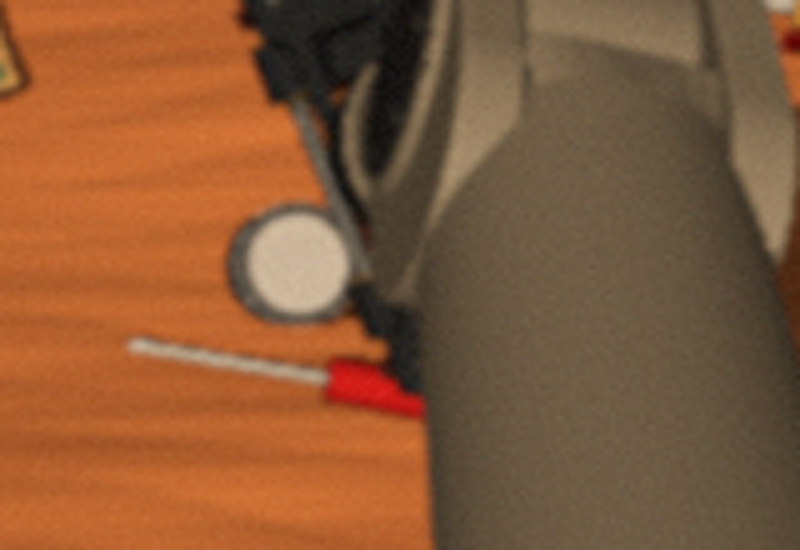

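apply_moves(
  moves=[
    [0, 0, 0, 0, 0, -0.148],
    [0, 0, 0, 0, 0, -0.148],
    [0, 0, 0, 0, 0, -0.148],
    [0, 0, 0, 0, 0, -0.148],
    [0, 0, 0, 0, 0, -0.148],
    [0, 0, 0, 0, 0, -0.148],
    [0, 0, 0, 0, 0, -0.148],
    [0, 0, 0, 0, 0, 0],
  ],
  hand=-1,
)

```text
time_s: 32.2
position: [0.4372, -0.0869, 0.1477]
orientation: [0.091, 0.996, 0.001, 0.002]
force: [0.4, -0.2, -0.4]
grip_width: 0.0879
```

```bash
python3 - <<'E'
from h import *
plan((.402,-.079,.09),79)
E
```

```text
t 32.2 pos [ 0.4372 -0.0869  0.1477] yang 79.59 tilt [ 0.005  0.001 -1.   ] F [ 0.45 -0.17 -0.41] w 0.0879 q [-0.18  0.24  0.27  2.2  -0.1   0.71  1.55]
shift cm [3.63 0.13 5.75] rows>= 2
turn tool z rad 0.0103
shift cm after turn [3.63 0.09 5.75]
level err (tool xy rad) [ 0.0018  0.0043 -0.    ]
```

apply_moves(
  moves=[
    [1.2, 0, 0, 0, 0, 0],
    [1.2, 0, 0, 0, 0, 0],
    [1.2, 0.1, 0, 0, 0, 0],
    [0, 0, 2, 0, 0, 0],
    [0, 0, 2, 0, 0, 0],
    [0, 0, 1.5, 0, 0, 0],
    [0, 0, 0, 0, 0, 0],
  ],
)

```text
time_s: 32.9
position: [0.3993, -0.0802, 0.0914]
orientation: [0.093, 0.996, 0.0, 0.0]
force: [-0.2, -0.3, -0.9]
grip_width: 0.0879
```

```bash
python3 - <<'E'
from h import *
plan((.402,-.079,.055),79)
c=cam("side");cv2.imwrite("pics/s17.png",cv2.resize(c["img"][220:340,220:380,::-1],None,fx=5,fy=5,interpolation=2))
E
```

```text
t 32.9 pos [ 0.3993 -0.0802  0.0914] yang 79.31 tilt [ 0.001  0.001 -1.   ] F [-0.24 -0.32 -0.87] w 0.0879 q [-0.16  0.3   0.24  2.31 -0.14  0.54  1.57]
shift cm [-0.24  0.17  3.64] rows>= 1
turn tool z rad 0.0054
shift cm after turn [-0.24  0.17  3.64]
level err (tool xy rad) [0.0007 0.0006 0.    ]
```

View pics/s17.png

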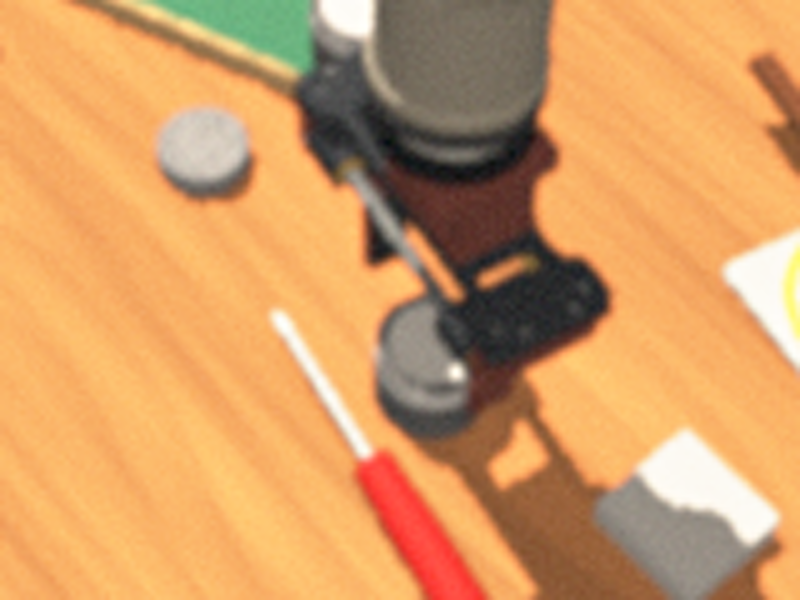

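Reach is fine and the tin lies between the fingers. I go down and grip.

apply_moves(
  moves=[
    [-0.2, 0.1, 1.5, 0, 0, 0],
    [0, 0, 1.5, 0, 0, 0],
    [0, 0, 1.2, 0, 0, 0],
    [0, 0, 0, 0, 0, 0],
  ],
)

```text
time_s: 33.35
position: [0.4032, -0.0798, 0.0505]
orientation: [0.093, 0.996, 0.0, 0.002]
force: [0.8, -0.5, -0.0]
grip_width: 0.0876
```

apply_moves(
  moves=[
    [0, 0, 0, 0, 0, 0],
    [0, 0, 0, 0, 0, 0],
    [0, 0, 0, 0, 0, 0],
    [0, 0, 0, 0, 0, 0],
    [0, 0, 0, 0, 0, 0],
    [0, 0, 0, 0, 0, 0],
  ],
  hand=1,
)

```text
time_s: 33.95
position: [0.4042, -0.0799, 0.0511]
orientation: [0.093, 0.996, 0.001, 0.003]
force: [-0.3, 0.1, 7.7]
grip_width: 0.0596
```

apply_moves(
  moves=[
    [0, 0, -1, 0, 0, 0],
    [0, 0, -2, 0, 0, 0],
    [0, 0, -3, 0, 0, 0],
    [0, 0, 0, 0, 0, 0],
    [0, 0, 0, 0, 0, 0],
    [0, 0, 0, 0, 0, 0],
  ],
)

```text
time_s: 34.55
position: [0.4029, -0.0799, 0.1101]
orientation: [0.093, 0.996, 0.0, 0.002]
force: [0.3, -0.1, -0.2]
grip_width: 0.0597
```

```bash
python3 - <<'E'
from h import *
plan((.6210,.2435,.11),17)
plan((.4955,.1855,.11),20)
E
```

```text
t 34.55 pos [ 0.4029 -0.0799  0.1101] yang 79.36 tilt [ 0.003  0.001 -1.   ] F [ 0.33 -0.13 -0.21] w 0.0597 q [-0.18  0.26  0.26  2.3  -0.12  0.59  1.55]
shift cm [-15.46  35.81   0.1 ] rows>= 9
turn tool z rad 1.0885
shift cm after turn [ 2.455e+01  3.031e+01 -3.000e-02]
level err (tool xy rad) [0.0012 0.0031 0.    ]
t 34.55 pos [ 0.4029 -0.0799  0.1101] yang 79.36 tilt [ 0.003  0.001 -1.   ] F [ 0.33 -0.13 -0.21] w 0.0597 q [-0.18  0.26  0.26  2.3  -0.12  0.59  1.55]
shift cm [-4.2  27.79  0.05] rows>= 7
turn tool z rad 1.0361
shift cm after turn [21.78 17.78 -0.04]
level err (tool xy rad) [0.0012 0.0031 0.    ]
```

apply_moves(
  moves=[
    [0, 0, -1.5, 0, 0, 0.14],
    [0, 0, -1.5, 0, 0, 0.14],
    [0, 0, 0, 0, 0, 0.14],
    [0, 0, 0, 0, 0, 0.14],
    [0, 0, 0, 0, 0, 0.14],
    [0, 0, 0, 0, 0, 0.14],
    [0, 0, 0, 0, 0, 0.14],
    [0, 0, 0, 0, 0, 0.11],
    [0, 0, 0, 0, 0, 0],
    [0, 0, 0, 0, 0, 0],
  ],
)

```text
time_s: 35.55
position: [0.4029, -0.08, 0.1399]
orientation: [0.594, 0.804, 0.001, 0.001]
force: [-0.3, -0.5, -0.9]
grip_width: 0.0592
```

apply_moves(
  moves=[
    [0, 0, 0, 0, 0, 0],
  ],
)

```text
time_s: 35.65
position: [0.4031, -0.0801, 0.1402]
orientation: [0.595, 0.804, 0.001, 0.001]
force: [-0.0, -0.1, -0.8]
grip_width: 0.0594
```

apply_moves(
  moves=[
    [0, 0, 0, 0, 0, 0],
  ],
)

```text
time_s: 35.75
position: [0.4033, -0.0801, 0.1404]
orientation: [0.595, 0.804, 0.001, 0.001]
force: [0.3, 1.0, -0.4]
grip_width: 0.0597
```

```bash
python3 - <<'E'
from h import *
plan((.6210,.2435,.14),17)
c=cam("side");cv2.imwrite("pics/s18.png",cv2.resize(c["img"][150:270,230:390,::-1],None,fx=5,fy=5,interpolation=2))
E
```

```text
t 35.75 pos [ 0.4033 -0.0801  0.1404] yang 16.97 tilt [ 0.004  0.001 -1.   ] F [ 0.32  1.01 -0.36] w 0.0597 q [-0.39  0.21  0.49  2.29 -0.16  0.67  0.51]
shift cm [24.6  30.27  0.15] rows>= 9
turn tool z rad -0.0005
shift cm after turn [24.58 30.28  0.15]
level err (tool xy rad) [0.004  0.0007 0.    ]
```

Tin 3 reads about −0.6 N, so it is empty and goes to the white tray's middle.

apply_moves(
  moves=[
    [2.73, 3.36, 0, 0, 0, 0],
    [2.73, 3.36, 0, 0, 0, 0],
    [2.73, 3.36, 0, 0, 0, 0],
    [2.73, 3.36, 0, 0, 0, 0],
    [2.73, 3.36, 0, 0, 0, 0],
    [2.73, 3.36, 0, 0, 0, 0],
    [2.73, 3.36, 0, 0, 0, 0],
    [2.73, 3.36, 0, 0, 0, 0],
    [2.73, 3.36, 0, 0, 0, 0],
    [0, 0, 0, 0, 0, 0],
    [0, 0, 2, 0, 0, 0],
    [0, 0, 2, 0, 0, 0],
    [0, 0, 1.5, 0, 0, 0],
    [0, 0, 0, 0, 0, 0],
  ],
)

```text
time_s: 37.2
position: [0.6198, 0.242, 0.0843]
orientation: [0.595, 0.803, -0.001, 0.0]
force: [-0.1, -0.3, -0.9]
grip_width: 0.0592
```

```bash
python3 - <<'E'
from h import *
plan((.6210,.2435,.055),17)
c=cam("side");cv2.imwrite("pics/s18.png",cv2.resize(c["img"][150:270,230:390,::-1],None,fx=5,fy=5,interpolation=2))
E
```

```text
t 37.2 pos [0.6198 0.242  0.0843] yang 16.9 tilt [ 0.    -0.001 -1.   ] F [-0.07 -0.33 -0.93] w 0.0592 q [-0.71  0.66  0.35  1.72 -0.29  0.81  0.07]
shift cm [0.11 0.16 2.93] rows>= 1
turn tool z rad -0.0017
shift cm after turn [0.11 0.16 2.93]
level err (tool xy rad) [-0.0003  0.0014  0.    ]
```

View pics/s18.png

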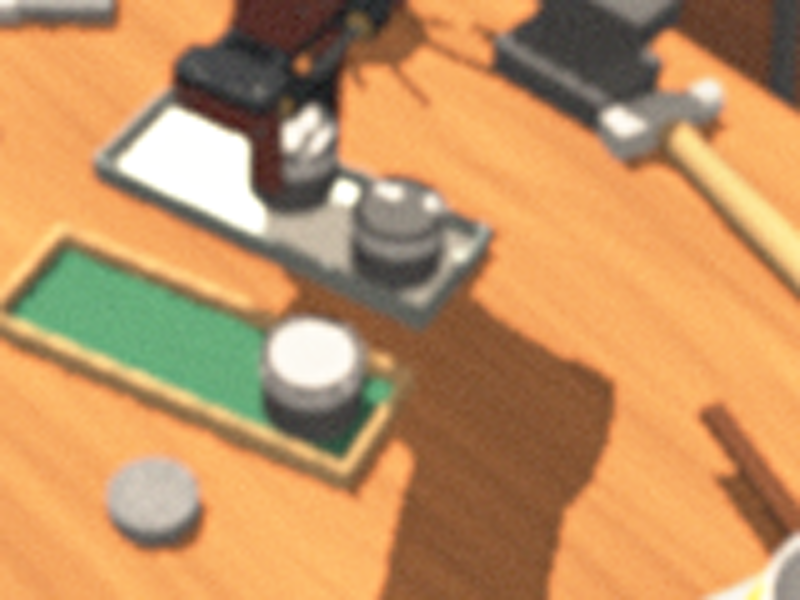

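apply_moves(
  moves=[
    [0.1, 0.1, 1.2, 0, 0, 0],
    [0, 0, 1.2, 0, 0, 0],
    [0, 0, 0.5, 0, 0, 0],
    [0, 0, 0, 0, 0, 0],
  ],
)

```text
time_s: 37.65
position: [0.6217, 0.244, 0.0566]
orientation: [0.595, 0.803, 0.001, 0.001]
force: [0.8, -0.2, -0.4]
grip_width: 0.0591
```

apply_moves(
  moves=[
    [0, 0, 0.1, 0, 0, 0],
    [0, 0, 0, 0, 0, 0],
    [0, 0, 0, 0, 0, 0],
    [0, 0, 0, 0, 0, 0],
    [0, 0, -2, 0, 0, 0],
    [0, 0, -3, 0, 0, 0],
    [0, 0, -4, 0, 0, 0],
    [3.65, -0.75, 0, 0, 0, 0],
    [3.65, -0.75, 0, 0, 0, 0],
    [3.65, -0.75, 0, 0, 0, 0],
    [3.65, -0.75, 0, 0, 0, 0],
    [3.65, -0.75, 0, 0, 0, 0],
    [3.65, -0.75, 0, 0, 0, 0],
    [3.65, -0.75, 0, 0, 0, 0],
    [0, 0, 0, 0, 0, 0],
  ],
  hand=-0.7,
)

```text
time_s: 39.15
position: [0.4924, 0.4804, 0.146]
orientation: [0.592, 0.806, 0.002, -0.001]
force: [-0.6, -0.1, 0.7]
grip_width: 0.0745
```

```bash
python3 - <<'E'
from h import *
plan((.4955,.4715,.09),19)
cam("top","t19r");c=cam("side","s19r")
E
```

```text
t 39.15 pos [0.4924 0.4804 0.146 ] yang 17.44 tilt [ 0.002  0.004 -1.   ] F [-0.57 -0.11  0.74] w 0.0745 q [-1.11  0.62  0.36  1.63 -0.26  0.94 -0.35]
shift cm [-0.96  0.01  5.6 ] rows>= 2
turn tool z rad -0.0273
shift cm after turn [-0.97 -0.02  5.6 ]
level err (tool xy rad) [ 0.003  -0.0035  0.    ]
```

View pics/s19r.png

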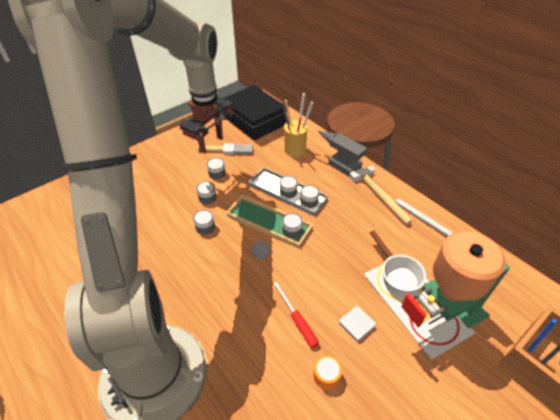

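apply_moves(
  moves=[
    [-1, 0, 1.9, 0, 0, 0],
    [0, 0, 1.9, 0, 0, 0],
    [0, 0, 1.9, 0, 0, 0],
    [0, 0, 0, 0, 0, 0],
  ],
  hand=-1,
)

```text
time_s: 39.65
position: [0.5006, 0.4606, 0.087]
orientation: [0.597, 0.803, -0.001, 0.002]
force: [0.1, -0.2, -0.2]
grip_width: 0.0879
```

```bash
python3 - <<'E'
from h import *
np.set_printoptions(precision=4,suppress=True)
plan((.4955,.4715,.047),19)
c=cam("side");cv2.imwrite("pics/s20.png",cv2.resize(c["img"][100:220,150:310,::-1],None,fx=5,fy=5,interpolation=2))
E
```

```text
t 39.65 pos [0.5006 0.4606 0.087 ] yang 16.74 tilt [ 0.002 -0.004 -1.   ] F [ 0.11 -0.19 -0.2 ] w 0.0879 q [-1.07  0.68  0.34  1.68 -0.28  0.83 -0.32]
shift cm [ 1.21 -0.18  4.  ] rows>= 1
turn tool z rad -0.0394
shift cm after turn [ 1.21 -0.13  4.  ]
level err (tool xy rad) [ 0.0007  0.004  -0.    ]
```

View pics/s20.png

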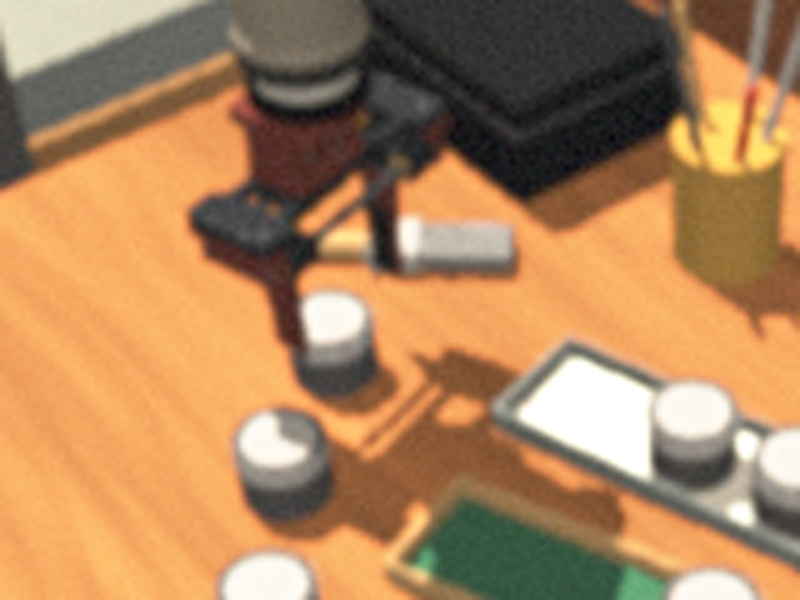

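apply_moves(
  moves=[
    [0, 0, 0, 0, 0, 0],
    [0, 0, 0, 0, 0, 0],
    [0, 0, 0, 0, 0, 0],
  ],
)

```text
time_s: 40.0
position: [0.5012, 0.4642, 0.0905]
orientation: [0.596, 0.803, 0.002, 0.002]
force: [-0.7, 0.6, -0.4]
grip_width: 0.0878
```

```bash
python3 - <<'E'
from h import *
plan((.4955,.4715,.047),17)
E
```

```text
t 40.0 pos [0.5012 0.4642 0.0905] yang 16.89 tilt [ 0.006  0.002 -1.   ] F [-0.74  0.57 -0.39] w 0.0878 q [-1.07  0.68  0.34  1.67 -0.28  0.84 -0.32]
shift cm [ 0.87 -0.36  4.34] rows>= 1
turn tool z rad -0.0019
shift cm after turn [ 0.87 -0.35  4.34]
level err (tool xy rad) [ 0.0058 -0.0002  0.    ]
```

apply_moves(
  moves=[
    [0.85, -0.3, 0, 0.004, 0, 0],
    [0, 0, 1.5, 0, 0, 0],
    [0, 0, 1.5, 0, 0, 0],
    [0, 0, 1, 0, 0, 0],
    [0, 0, 0, 0, 0, 0],
    [0, 0, 0, 0, 0, 0],
  ],
)

```text
time_s: 40.6
position: [0.4953, 0.4706, 0.0486]
orientation: [0.596, 0.803, -0.001, 0.0]
force: [-0.3, 0.3, 1.1]
grip_width: 0.0877
```

apply_moves(
  moves=[
    [0, 0, 0, 0, 0, 0],
    [0, 0, 0, 0, 0, 0],
    [0, 0, 0, 0, 0, 0],
    [0, 0, 0, 0, 0, 0],
    [0, 0, 0, 0, 0, 0],
    [0, 0, 0, 0, 0, 0],
  ],
  hand=1,
)

```text
time_s: 41.2
position: [0.4959, 0.4714, 0.0498]
orientation: [0.596, 0.803, 0.001, 0.001]
force: [1.7, 0.8, 2.0]
grip_width: 0.0594
```

apply_moves(
  moves=[
    [0, 0, -1, 0, 0, 0],
    [0, 0, -2, 0, 0, 0],
    [0, 0, -3, 0, 0, 0],
    [0, 0, 0, 0, 0, 0],
    [0, 0, 0, 0, 0, 0],
    [0, 0, 0, 0, 0, 0],
  ],
)

```text
time_s: 41.8
position: [0.494, 0.4703, 0.1074]
orientation: [0.595, 0.803, -0.002, 0.0]
force: [-0.2, -0.0, -4.6]
grip_width: 0.0598
```

```bash
python3 - <<'E'
from h import *
plan((.598,.318,.12),17)
plan((.4955,.1855,.12),20)
E
```

```text
t 41.8 pos [0.494  0.4703 0.1074] yang 16.92 tilt [-0.002 -0.003 -1.   ] F [-0.21 -0.01 -4.57] w 0.0598 q [-1.09  0.66  0.35  1.66 -0.27  0.87 -0.34]
shift cm [-17.6    5.52  -1.23] rows>= 5
turn tool z rad -0.0014
shift cm after turn [-17.61   5.49  -1.23]
level err (tool xy rad) [-0.0026  0.0022  0.    ]
t 41.8 pos [0.494  0.4703 0.1074] yang 16.92 tilt [-0.002 -0.003 -1.   ] F [-0.21 -0.01 -4.57] w 0.0598 q [-1.09  0.66  0.35  1.66 -0.27  0.87 -0.34]
shift cm [-27.3   -8.15  -1.18] rows>= 7
turn tool z rad -0.0538
shift cm after turn [-26.82  -9.6   -1.17]
level err (tool xy rad) [-0.0026  0.0022  0.    ]
```

Reading −4.6 N: tin 4 is full, to the green tray's middle.

apply_moves(
  moves=[
    [-3.41, -1.02, -0.15, 0, 0, 0],
    [-3.41, -1.02, -0.15, 0, 0, 0],
    [-3.41, -1.02, -0.15, 0, 0, 0],
    [-3.41, -1.02, -0.15, 0, 0, 0],
    [-3.41, -1.02, -0.15, 0, 0, 0],
    [-3.41, -1.02, -0.15, 0, 0, 0],
    [-3.41, -1.02, -0.15, 0, 0, 0],
    [-3.41, -1.02, -0.15, 0, 0, 0],
    [0, 0, 0, 0, 0, -0.053],
    [0, 0, 0, 0, 0, 0],
    [0, 0, 0, 0, 0, 0],
  ],
)

```text
time_s: 42.9
position: [0.4959, 0.187, 0.1207]
orientation: [0.574, 0.819, -0.001, -0.0]
force: [-1.1, 0.7, -5.8]
grip_width: 0.0597
```

```bash
python3 - <<'E'
from h import *
plan((.4955,.1855,.054),20)
c=cam("side");cv2.imwrite("pics/s21.png",cv2.resize(c["img"][150:270,230:390,::-1],None,fx=5,fy=5,interpolation=2))
E
```

```text
t 42.9 pos [0.4959 0.187  0.1207] yang 19.92 tilt [-0.001 -0.001 -1.   ] F [-1.06  0.67 -5.81] w 0.0597 q [-0.77  0.42  0.37  2.03 -0.22  0.72  0.08]
shift cm [-0.12 -0.09  6.67] rows>= 2
turn tool z rad -0.0014
shift cm after turn [-0.12 -0.09  6.67]
level err (tool xy rad) [-0.001   0.0005 -0.    ]
```

View pics/s21.png

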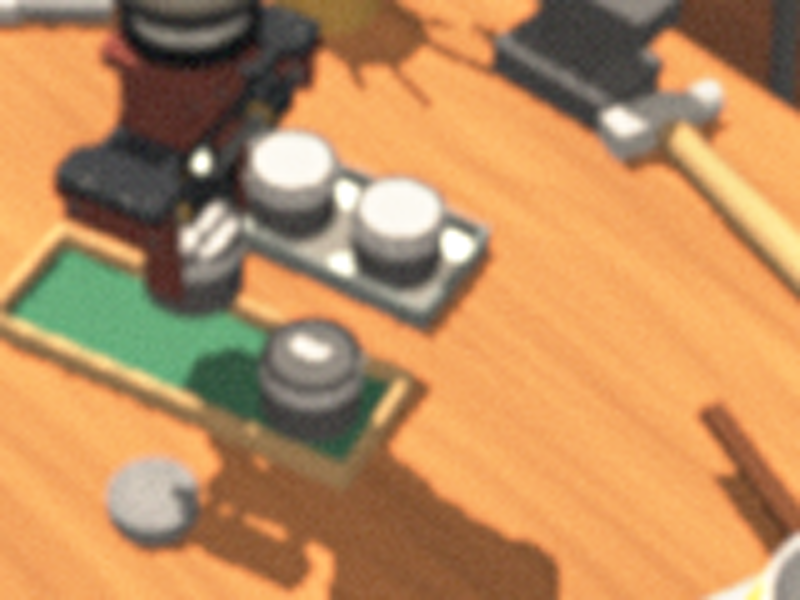

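apply_moves(
  moves=[
    [-0.1, -0.1, 2, 0, 0, 0],
    [0, 0, 2, 0, 0, 0],
    [0, 0, 1.5, 0, 0, 0],
    [0, 0, 0.8, 0, 0, 0],
    [0, 0, 0, 0, 0, 0],
  ],
)

```text
time_s: 43.45
position: [0.4951, 0.1856, 0.0574]
orientation: [0.574, 0.819, -0.001, -0.0]
force: [0.9, 0.1, -4.1]
grip_width: 0.0592
```

apply_moves(
  moves=[
    [0, 0, 0.3, 0, 0, 0],
    [0, 0, 0, 0, 0, 0],
  ],
)

```text
time_s: 43.65
position: [0.4963, 0.1855, 0.0558]
orientation: [0.574, 0.819, 0.0, 0.001]
force: [0.4, 0.1, -5.2]
grip_width: 0.0596
```

apply_moves(
  moves=[
    [0, 0, 0.3, 0, 0, 0],
    [0, 0, 0, 0, 0, 0],
  ],
)

```text
time_s: 43.85
position: [0.4967, 0.1854, 0.0535]
orientation: [0.574, 0.819, 0.001, 0.001]
force: [-1.1, -0.4, 3.4]
grip_width: 0.0597
```

apply_moves(
  moves=[
    [0, 0, 0, 0, 0, 0],
    [0, 0, 0, 0, 0, 0],
    [0, 0, 0, 0, 0, 0],
    [0, 0, -2, 0, 0, 0],
    [0, 0, -3, 0, 0, 0],
    [0, 0, -4, 0, 0, 0],
    [3.8, -0.2, 0, 0, 0, 0],
    [3.8, -0.2, 0, 0, 0, 0],
    [3.8, -0.2, 0, 0, 0, 0],
    [3.8, -0.2, 0, 0, 0, 0],
    [3.8, -0.2, 0, 0, 0, 0],
    [3.8, -0.2, 0, 0, 0, 0],
    [0, 0, 0, 0, 0, 0],
    [0, 0, 0, 0, 0, 0],
    [0, 0, 0, 0, 0, 0],
  ],
  hand=-0.7,
)

```text
time_s: 45.35
position: [0.4075, 0.3941, 0.1422]
orientation: [0.575, 0.818, -0.0, 0.001]
force: [0.7, -0.6, -0.4]
grip_width: 0.0747
```

```bash
python3 - <<'E'
from h import *
np.set_printoptions(precision=4,suppress=True)
plan((.4075,.396,.09),19)
c=cam("side","s22r")
E
```

```text
t 45.35 pos [0.4075 0.3941 0.1422] yang 19.85 tilt [ 0.001 -0.001 -1.   ] F [ 0.7  -0.57 -0.39] w 0.0747 q [-1.15  0.44  0.34  1.93 -0.2   0.8  -0.35]
shift cm [0.19 0.06 5.22] rows>= 2
turn tool z rad 0.0148
shift cm after turn [0.19 0.06 5.22]
level err (tool xy rad) [0.0002 0.0016 0.    ]
```

View pics/s22r.png

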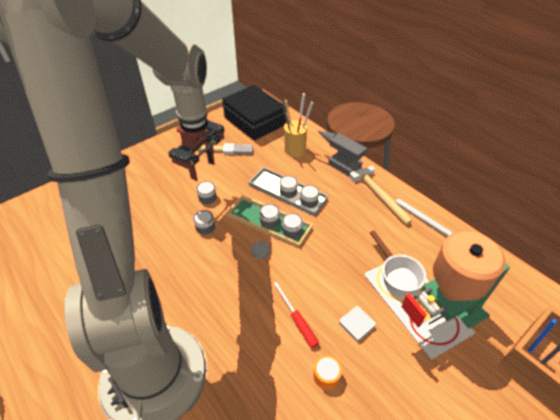

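Two tins stand upright in each tray, and tins 5 and 6 are unmoved at px (206,191) and (204,221). I descend on tin 5.

apply_moves(
  moves=[
    [0.2, 0, 2.5, 0, 0, 0],
    [0, 0, 2.5, 0, 0, 0],
    [0, 0, 0, 0, 0, 0],
    [0, 0, 0, 0, 0, 0],
  ],
  hand=-1,
)

```text
time_s: 45.8
position: [0.4068, 0.3961, 0.0925]
orientation: [0.575, 0.818, -0.001, 0.001]
force: [0.7, 0.5, -0.1]
grip_width: 0.0877
```

```bash
python3 - <<'E'
from h import *
plan((.4075,.396,.047),20)
c=cam("side");cv2.imwrite("pics/s23.png",cv2.resize(c["img"][120:240,150:310,::-1],None,fx=5,fy=5,interpolation=2))
E
```

```text
t 45.8 pos [0.4068 0.3961 0.0925] yang 19.83 tilt [ 0.    -0.002 -1.   ] F [ 0.71  0.47 -0.09] w 0.0877 q [-1.12  0.52  0.31  1.96 -0.24  0.71 -0.32]
shift cm [-0.03  0.06  4.55] rows>= 2
turn tool z rad -0.003
shift cm after turn [-0.03  0.06  4.55]
level err (tool xy rad) [-0.0002  0.0016  0.    ]
```

View pics/s23.png

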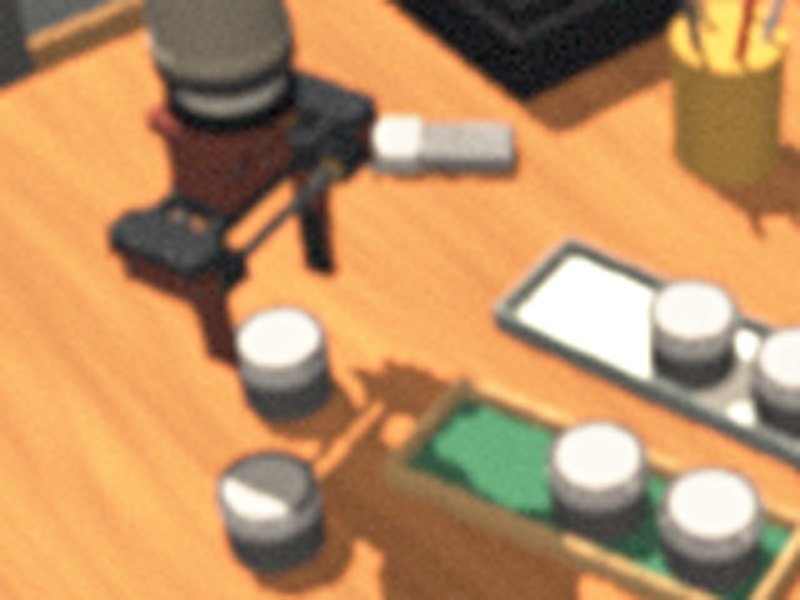

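apply_moves(
  moves=[
    [0, 0.1, 1.6, 0, 0, 0],
    [0, 0, 1.6, 0, 0, 0],
    [0, 0, 1.2, 0, 0, 0],
    [0, 0, 0, 0, 0, 0],
    [0, 0, 0, 0, 0, 0],
  ],
)

```text
time_s: 46.35
position: [0.4073, 0.3975, 0.0482]
orientation: [0.574, 0.819, -0.0, 0.0]
force: [0.2, -0.6, 0.9]
grip_width: 0.088
```

apply_moves(
  moves=[
    [0, 0, 0, 0, 0, 0],
    [0, 0, 0, 0, 0, 0],
    [0, 0, 0, 0, 0, 0],
    [0, 0, 0, 0, 0, 0],
    [0, 0, 0, 0, 0, 0],
    [0, 0, 0, 0, 0, 0],
  ],
  hand=1,
)

```text
time_s: 46.95
position: [0.4075, 0.3978, 0.0487]
orientation: [0.574, 0.819, 0.0, 0.0]
force: [1.4, -0.3, 1.9]
grip_width: 0.0594
```

apply_moves(
  moves=[
    [0, 0, -1, 0, 0, 0],
    [0, 0, -2, 0, 0, 0],
    [0, 0, -3, 0, 0, 0],
    [0, 0, 0, 0, 0, 0],
    [0, 0, 0, 0, 0, 0],
    [0, 0, 0, 0, 0, 0],
  ],
)

```text
time_s: 47.55
position: [0.4062, 0.3968, 0.1071]
orientation: [0.574, 0.819, -0.001, 0.0]
force: [0.0, 0.2, -3.6]
grip_width: 0.0594
```

```bash
python3 - <<'E'
from h import *
plan((.598,.3175,.12),17)
plan((.4695,.2585,.12),20)
E
```

```text
t 47.55 pos [0.4062 0.3968 0.1071] yang 19.95 tilt [-0.001 -0.002 -1.   ] F [ 0.02  0.21 -3.56] w 0.0594 q [-1.13  0.49  0.32  1.95 -0.23  0.74 -0.33]
shift cm [-14.01  15.32  -1.3 ] rows>= 5
turn tool z rad 0.0515
shift cm after turn [-13.2   16.02  -1.3 ]
level err (tool xy rad) [-0.0019  0.0018 -0.    ]
t 47.55 pos [0.4062 0.3968 0.1071] yang 19.95 tilt [-0.001 -0.002 -1.   ] F [ 0.02  0.21 -3.56] w 0.0594 q [-1.13  0.49  0.32  1.95 -0.23  0.74 -0.33]
shift cm [-15.17   1.23  -1.27] rows>= 4
turn tool z rad -0.0008
shift cm after turn [-15.17   1.22  -1.27]
level err (tool xy rad) [-0.0019  0.0018 -0.    ]
```

Tin 5 reads −3.6 N: full, to the green tray's far end.

apply_moves(
  moves=[
    [-3.8, 0.3, -0.3, 0, 0, 0],
    [-3.8, 0.3, -0.3, 0, 0, 0],
    [-3.8, 0.3, 0, 0, 0, 0],
    [-3.8, 0.3, 0, 0, 0, 0],
    [0, 0, 0, 0, 0, 0],
    [0, 0, 0, 0, 0, 0],
    [0, 0, 0, 0, 0, 0],
  ],
)

```text
time_s: 48.25
position: [0.4693, 0.2596, 0.1136]
orientation: [0.573, 0.819, -0.001, -0.0]
force: [-0.1, 0.4, -2.8]
grip_width: 0.0597
```

```bash
python3 - <<'E'
from h import *
plan((.4695,.2585,.053),20)
c=cam("side");cv2.imwrite("pics/s24.png",cv2.resize(c["img"][150:270,190:350,::-1],None,fx=5,fy=5,interpolation=2))
E
```

```text
t 48.25 pos [0.4693 0.2596 0.1136] yang 20.02 tilt [-0.001 -0.001 -1.   ] F [-0.1   0.44 -2.84] w 0.0597 q [-0.89  0.44  0.34  2.02 -0.22  0.72 -0.06]
shift cm [-0.11 -0.01  6.06] rows>= 2
turn tool z rad 0.0003
shift cm after turn [-0.11 -0.01  6.06]
level err (tool xy rad) [-0.0013  0.0006  0.    ]
```

View pics/s24.png

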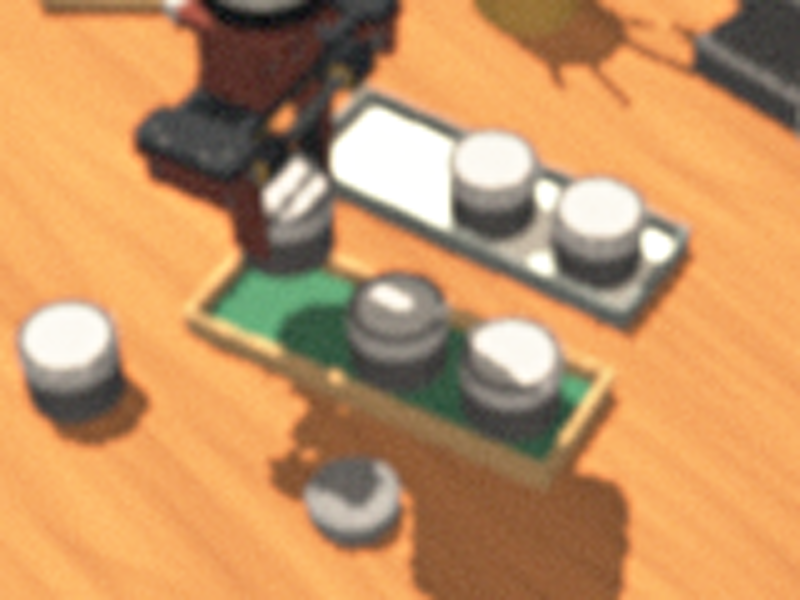

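apply_moves(
  moves=[
    [-0.1, 0, 2, 0, 0, 0],
    [0, 0, 2, 0, 0, 0],
    [0, 0, 1.2, 0, 0, 0],
    [0, 0, 0.4, 0, 0, 0],
    [0, 0, 0, 0, 0, 0],
  ],
)

```text
time_s: 48.8
position: [0.4702, 0.2582, 0.058]
orientation: [0.574, 0.819, -0.001, 0.0]
force: [0.2, 0.5, -3.8]
grip_width: 0.0595
```

apply_moves(
  moves=[
    [0, 0, 0.3, 0, 0, 0],
    [0, 0, 0, 0, 0, 0],
  ],
)

```text
time_s: 49.0
position: [0.4709, 0.2581, 0.0558]
orientation: [0.574, 0.819, 0.0, 0.0]
force: [-1.1, -0.9, -4.2]
grip_width: 0.0598
```

apply_moves(
  moves=[
    [0, 0, 0.2, 0, 0, 0],
    [0, 0, 0, 0, 0, 0],
  ],
)

```text
time_s: 49.2
position: [0.4707, 0.2579, 0.0536]
orientation: [0.574, 0.819, 0.0, 0.0]
force: [-0.5, 0.6, -4.1]
grip_width: 0.0595
```

apply_moves(
  moves=[
    [0, 0, 0.15, 0, 0, 0],
    [0, 0, 0, 0, 0, 0],
  ],
)

```text
time_s: 49.4
position: [0.4708, 0.2579, 0.0527]
orientation: [0.574, 0.819, 0.0, 0.0]
force: [-1.7, -1.0, 4.1]
grip_width: 0.0596
```

apply_moves(
  moves=[
    [0, 0, 0, 0, 0, 0],
    [0, 0, 0, 0, 0, 0],
    [0, 0, 0, 0, 0, 0],
    [0, 0, -2, 0, 0, 0],
    [0, 0, -3, 0, 0, 0],
    [0, 0, -4, 0, 0, 0],
    [0, 0, 0, 0, 0, 0],
  ],
  hand=-0.7,
)

```text
time_s: 50.1
position: [0.4735, 0.2593, 0.1464]
orientation: [0.574, 0.819, 0.004, 0.002]
force: [0.1, 0.1, 0.1]
grip_width: 0.0746
```

```bash
python3 - <<'E'
from h import *
plan((.333,.2955,.14),20)
E
```

```text
t 50.1 pos [0.4735 0.2593 0.1464] yang 19.91 tilt [ 0.007  0.005 -1.   ] F [0.11 0.13 0.12] w 0.0746 q [-0.91  0.39  0.37  2.   -0.2   0.77 -0.08]
shift cm [  8.19 -11.98   0.55] rows>= 4
turn tool z rad -0.0017
shift cm after turn [  8.21 -11.97   0.55]
level err (tool xy rad) [ 0.0084 -0.0018 -0.    ]
```

apply_moves(
  moves=[
    [2.05, -3, 0, 0.008, 0, 0],
    [2.05, -3, 0, 0, 0, 0],
    [2.05, -3, 0, 0, 0, 0],
    [2.05, -3, 0, 0, 0, 0],
    [0, 0, 0, 0, 0, 0],
    [0, 0, 2.7, 0, 0, 0],
    [0, 0, 2.7, 0, 0, 0],
    [0, 0, 0, 0, 0, 0],
    [0, 0, 0, 0, 0, 0],
  ],
  hand=-1,
)

```text
time_s: 51.0
position: [0.3299, 0.2933, 0.0884]
orientation: [0.574, 0.819, -0.004, -0.002]
force: [0.5, -0.0, 1.1]
grip_width: 0.0881
```

```bash
python3 - <<'E'
from h import *
plan((.333,.2955,.047),20)
c=cam("side");cv2.imwrite("pics/s25.png",cv2.resize(c["img"][150:270,150:310,::-1],None,fx=5,fy=5,interpolation=2))
E
```

```text
t 51.0 pos [0.3299 0.2933 0.0884] yang 19.88 tilt [-0.007 -0.005 -1.   ] F [ 0.46 -0.03  1.06] w 0.0881 q [-1.13  0.36  0.31  2.24 -0.2   0.58 -0.32]
shift cm [0.11 0.4  4.14] rows>= 1
turn tool z rad -0.0021
shift cm after turn [0.11 0.4  4.14]
level err (tool xy rad) [-0.0086  0.0019  0.    ]
```

View pics/s25.png

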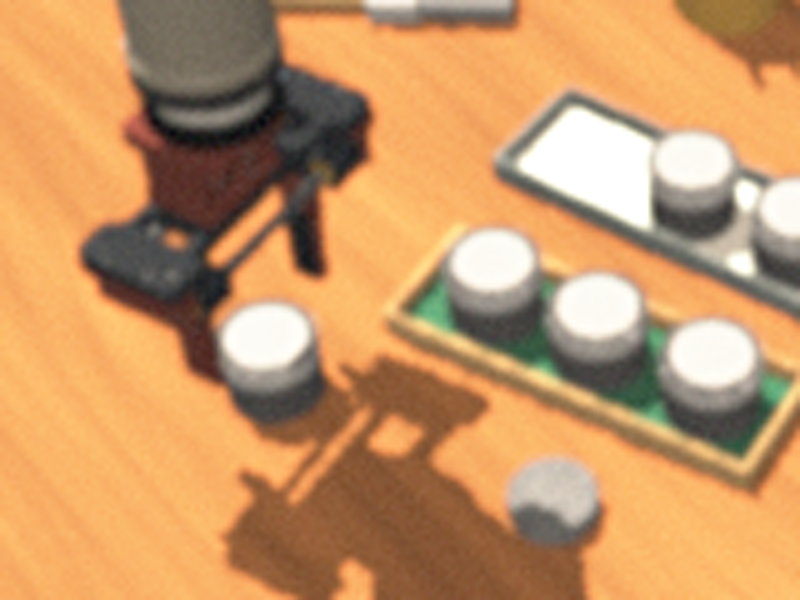

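Three tins stand in the green tray. I grip tin 6.

apply_moves(
  moves=[
    [0.1, 0.4, 1.4, -0.008, 0, 0],
    [0, 0, 1.4, 0, 0, 0],
    [0, 0, 1.2, 0, 0, 0],
    [0, 0, 0, 0, 0, 0],
    [0, 0, 0, 0, 0, 0],
  ],
)

```text
time_s: 51.55
position: [0.3331, 0.2961, 0.0489]
orientation: [0.574, 0.819, 0.0, 0.0]
force: [0.0, 0.4, -0.8]
grip_width: 0.0881
```

apply_moves(
  moves=[
    [0, 0, 0, 0, 0, 0],
    [0, 0, 0, 0, 0, 0],
    [0, 0, 0, 0, 0, 0],
    [0, 0, 0, 0, 0, 0],
    [0, 0, 0, 0, 0, 0],
    [0, 0, 0, 0, 0, 0],
  ],
  hand=1,
)

```text
time_s: 52.15
position: [0.333, 0.2963, 0.0488]
orientation: [0.574, 0.819, 0.0, 0.0]
force: [0.7, -0.0, 4.6]
grip_width: 0.0592
```

apply_moves(
  moves=[
    [0, 0, -1, 0, 0, 0],
    [0, 0, -2, 0, 0, 0],
    [0, 0, -3, 0, 0, 0],
    [0, 0, 0, 0, 0, 0],
    [0, 0, 0, 0, 0, 0],
    [0, 0, 0, 0, 0, 0],
  ],
)

```text
time_s: 52.75
position: [0.3321, 0.2957, 0.1079]
orientation: [0.574, 0.819, -0.001, 0.0]
force: [-0.6, 0.6, -0.6]
grip_width: 0.0596
```

```bash
python3 - <<'E'
from h import *
plan((.598,.3175,.14),17)
E
```

```text
t 52.75 pos [0.3321 0.2957 0.1079] yang 19.95 tilt [-0.    -0.002 -1.   ] F [-0.62  0.64 -0.61] w 0.0596 q [-1.15  0.32  0.34  2.23 -0.18  0.62 -0.34]
shift cm [-7.03 25.73 -3.22] rows>= 6
turn tool z rad 0.0515
shift cm after turn [-5.69 26.06 -3.22]
level err (tool xy rad) [-0.0008  0.0013 -0.    ]
```

Tin 6 reads −0.6 N: empty, to the white tray's far end, carried high over the full tins.

apply_moves(
  moves=[
    [0, 0, -1.6, 0, 0, 0],
    [0, 0, -1.6, 0, 0, 0],
    [-1, 3.67, 0, 0, 0, 0],
    [-1, 3.67, 0, 0, 0, 0],
    [-1, 3.67, 0, 0, 0, 0],
    [-1, 3.67, 0, 0, 0, 0],
    [-1, 3.67, 0, 0, 0, 0],
    [-1, 3.67, 0, 0, 0, 0],
    [-1, 3.67, 0, 0, 0, 0],
    [0, 0, 0, 0, 0, 0.05],
    [0, 0, 0, 0, 0, 0],
    [0, 0, 0, 0, 0, 0],
  ],
)

```text
time_s: 53.95
position: [0.5969, 0.3177, 0.139]
orientation: [0.594, 0.805, -0.001, -0.0]
force: [0.7, -0.5, -0.4]
grip_width: 0.0596
```

```bash
python3 - <<'E'
from h import *
plan((.598,.3175,.053),17)
c=cam("side");cv2.imwrite("pics/s26.png",cv2.resize(c["img"][130:250,200:360,::-1],None,fx=5,fy=5,interpolation=2))
E
```

```text
t 53.95 pos [0.5969 0.3177 0.139 ] yang 17.16 tilt [-0.002 -0.002 -1.   ] F [ 0.73 -0.53 -0.42] w 0.0596 q [-0.84  0.61  0.37  1.66 -0.27  0.92 -0.06]
shift cm [-0.04  0.13  8.6 ] rows>= 2
turn tool z rad 0.0027
shift cm after turn [-0.04  0.13  8.6 ]
level err (tool xy rad) [-0.0026  0.0013  0.    ]
```

View pics/s26.png

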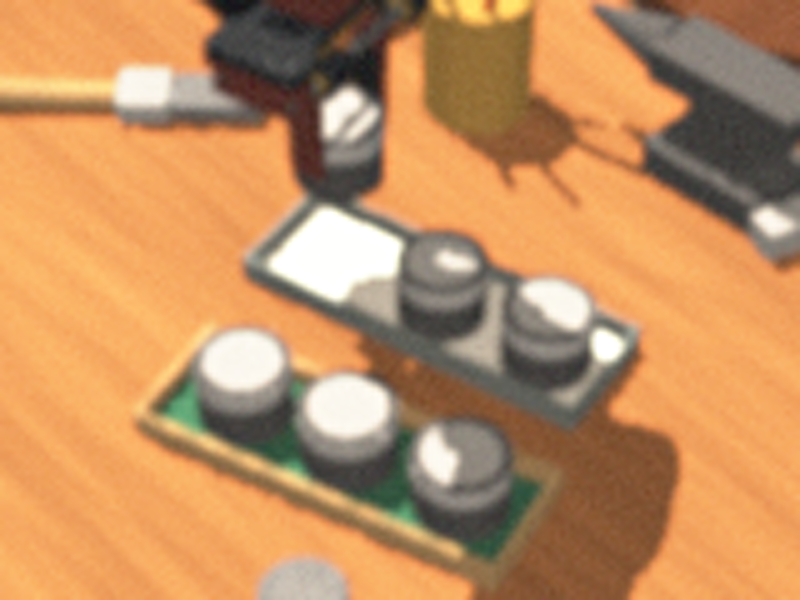

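apply_moves(
  moves=[
    [0, 0.1, 2.5, -0.002, 0, 0],
    [0, 0, 2.5, 0, 0, 0],
    [0, 0, 2, 0, 0, 0],
    [0, 0, 0.8, 0, 0, 0],
    [0, 0, 0, 0, 0, 0],
    [0, 0, 0, 0, 0, 0],
  ],
)

```text
time_s: 54.6
position: [0.5994, 0.3185, 0.0635]
orientation: [0.594, 0.804, 0.001, 0.001]
force: [0.8, 0.8, -1.3]
grip_width: 0.0595
```

```bash
python3 - <<'E'
from h import *
plan((.598,.3175,.053),17)
c=cam("side");cv2.imwrite("pics/s27.png",cv2.resize(c["img"][130:250,200:360,::-1],None,fx=5,fy=5,interpolation=2))
E
```

```text
t 54.6 pos [0.5994 0.3185 0.0635] yang 17.1 tilt [ 0.003  0.001 -1.   ] F [ 0.79  0.81 -1.31] w 0.0595 q [-0.81  0.71  0.34  1.69 -0.31  0.79 -0.04]
shift cm [-0.06 -0.17  1.05] rows>= 1
turn tool z rad 0.0017
shift cm after turn [-0.06 -0.17  1.05]
level err (tool xy rad) [ 0.0033  0.0004 -0.    ]
```

View pics/s27.png

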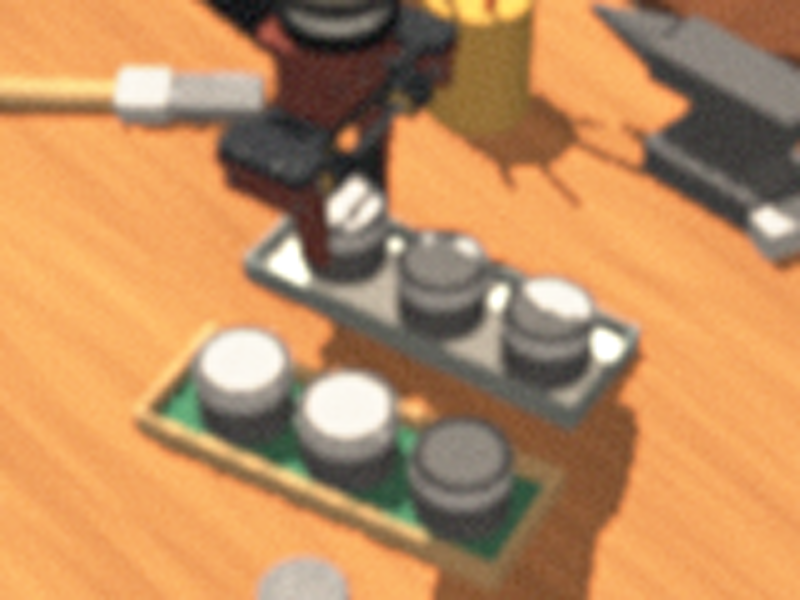

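apply_moves(
  moves=[
    [0, -0.15, 0.5, 0, 0, 0],
    [0, 0, 0.4, 0, 0, 0],
    [0, 0, 0.1, 0, 0, 0],
    [0, 0, 0, 0, 0, 0],
  ],
)

```text
time_s: 55.05
position: [0.5976, 0.3178, 0.0529]
orientation: [0.594, 0.804, 0.001, 0.001]
force: [-1.7, -0.5, 3.4]
grip_width: 0.0594
```

apply_moves(
  moves=[
    [0, 0, 0.15, 0, 0, 0],
    [0, 0, 0, 0, 0, 0],
  ],
)

```text
time_s: 55.25
position: [0.5976, 0.3178, 0.0528]
orientation: [0.594, 0.804, 0.001, 0.0]
force: [-5.5, -3.0, 14.1]
grip_width: 0.0598
```

Seated (+Fz). I release and retreat to clear the views.

apply_moves(
  moves=[
    [0, 0, -0.1, 0, 0, 0],
    [0, 0, 0, 0, 0, 0],
    [0, 0, 0, 0, 0, 0],
    [0, 0, 0, 0, 0, 0],
    [0, 0, -2, 0, 0, 0],
    [0, 0, -3, 0, 0, 0],
    [0, 0, -4, 0, 0, 0],
    [0, 0, -3, 0, 0, 0],
    [3.5, -2, 0, 0, 0, 0],
    [3.5, -2, 0, 0, 0, 0],
    [3.5, -2, 0, 0, 0, 0],
    [3.5, -2, 0, 0, 0, 0],
    [3.5, -2, 0, 0, 0, 0],
    [3.5, -2, 0, 0, 0, 0],
    [3.5, -2, 0, 0, 0, 0],
    [3.5, -2, 0, 0, 0, 0],
    [0, 0, 0, 0, 0, 0],
  ],
  hand=-0.7,
)

```text
time_s: 56.95
position: [0.3555, 0.544, 0.1709]
orientation: [0.59, 0.807, 0.001, -0.001]
force: [-0.8, 0.0, 0.1]
grip_width: 0.0745
```

```bash
python3 - <<'E'
from h import *
np.set_printoptions(precision=4,suppress=True)
st()
ct=cam("top","t30");cs=cam("side","s30")
for l in lids(ct): print(np.round(l[:3],1), onz(ct,l[0],l[1],.05))
cv2.imwrite("pics/t30z.png",cv2.resize(ct["img"][110:210,350:470,::-1],None,fx=6.5,fy=6,interpolation=2))
cv2.imwrite("pics/s30z.png",cv2.resize(cs["img"][240:330,350:470,::-1],None,fx=6,fy=6,interpolation=2))
E
```

```text
t 56.95 pos [0.3555 0.544  0.1709] yang 17.65 tilt [-0.001  0.002 -1.   ] F [-0.8   0.04  0.07] w 0.0745 q [-1.34  0.53  0.36  1.71 -0.22  0.94 -0.59]
[101.3 172.  210. ] [0.5906 0.53   0.05  ]
[268.9 194.8 332. ] [0.5241 0.1157 0.05  ]
[239.5 206.5 336. ] [0.4968 0.1884 0.05  ]
[210.9 217.3 343. ] [0.4718 0.2586 0.05  ]
[403.1 225.6 618. ] [ 0.4407 -0.2105  0.05  ]
[270.  243.3 196. ] [0.4052 0.1153 0.05  ]
[426.3 283.2 244. ] [ 0.3011 -0.2582  0.05  ]
```

View pics/t30.png

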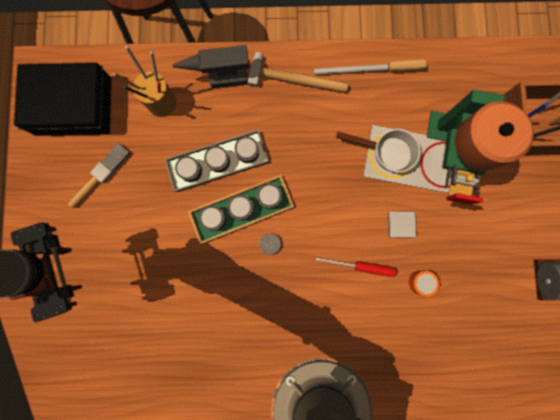

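View pics/s30.png

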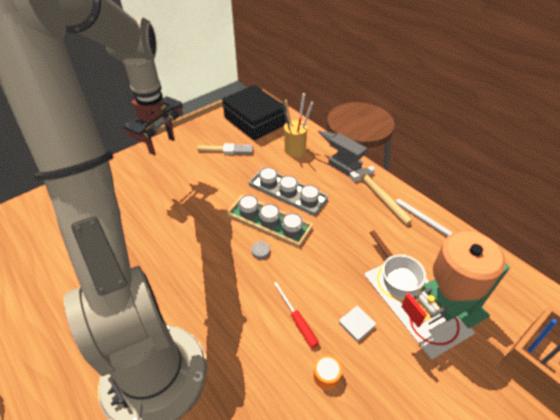

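View pics/t30z.png

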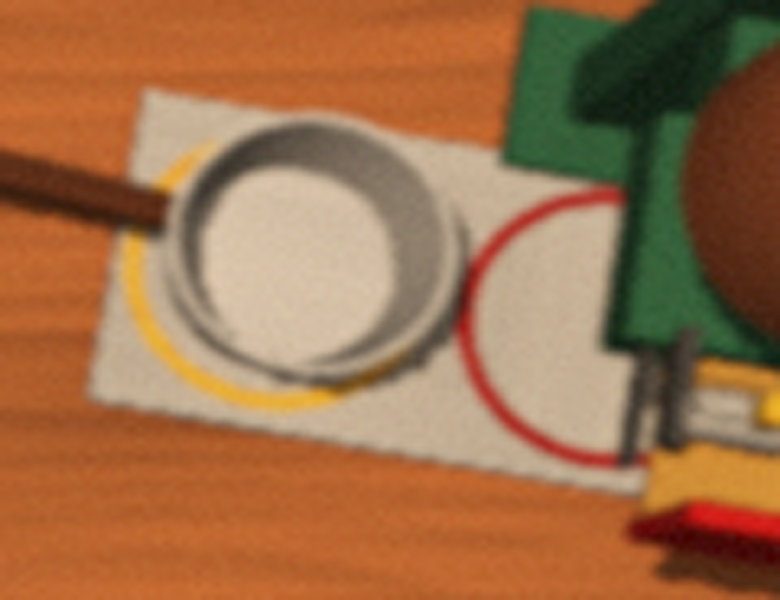

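View pics/s30z.png

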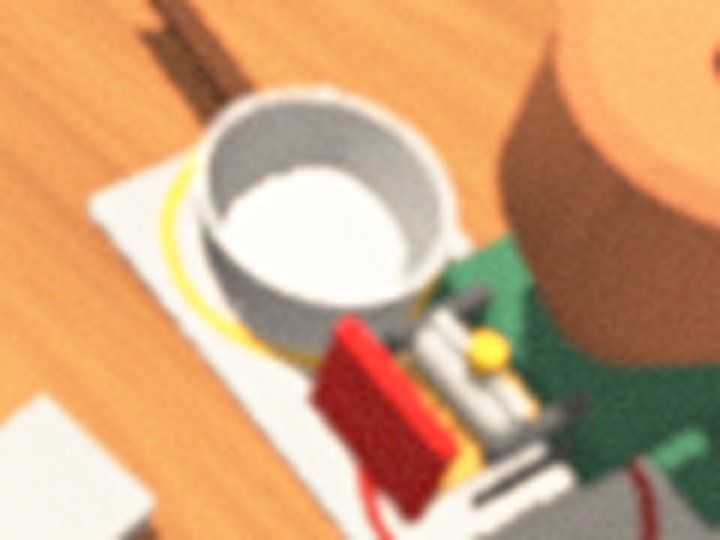

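```bash
python3 - <<'E'
from fit import *
np.set_printoptions(precision=4,suppress=True)
cs=cam("side");ct=cam("top")
g=lambda X,Y:(350+X/6-.42,240+Y/6-.42)
f=lambda X,Y:(350+X/6.5-.42,110+Y/6-.42)
a=fitc(ct,[f(*p) for p in((165,245),(182,185),(230,137),(310,115),(380,130),(437,175),(464,240),(450,305),(400,357),(330,382),(250,360),(195,320))],.051)
b=fitc(ct,[f(*p) for p in((160,187),(190,160),(212,147),(130,250),(135,290),(155,335),(190,372),(235,397),(285,405),(345,395),(395,365))],.006,.0595)
print("top pan",a[:2],"yel",b[:2],(b[0]-a[0])*1000)
a=fitc(cs,[g(*p) for p in((193,190),(203,155),(225,118),(270,91),(325,88),(390,115),(437,163),(455,220),(440,272),(400,300),(330,305),(270,285),(225,250))],.051)
b=fitc(cs,[g(*p) for p in((190,165),(173,195),(168,230),(180,275),(205,310),(240,337),(285,356),(318,361),(428,297))],.006,.0595)
print("side pan",a[:2],"yel",b[:2],(b[0]-a[0])*1000)
E
```

```text
top pan (array([ 0.6283, -0.2088]), np.float64(0.05665401587041999)) yel (array([ 0.6298, -0.2075]), 0.0595) [1.5047 1.2565]
side pan (array([ 0.6267, -0.2106]), np.float64(0.056183689403287294)) yel (array([ 0.6286, -0.2074]), 0.0595) [1.9195 3.2227]
```

Every check looks good, so I hand in.

```bash
python3 -c "
from workcell import ctrl
print(ctrl.hand_in())"
```

```text
the job is handed in; nothing more can be done
None
```

I shut down the station and handed the job in at about 57 s; no verdict is reported.

- **Gate:** I pushed it home with closed fingers until it hit the hard stop. The force jumped from about 3 N to 18 N, with the fingers where the shut position should be. It stayed shut in the last pictures. I could not see the catch click; I infer it from the travel and the stop.
- **Pan:** I then slid it flat by its handle onto the yellow ring. Vertical force stayed within about ±4 N while sliding. One reading of −3 N at about 0.4 mm rise was corrected straight away, so a slight lightening of the handle side there cannot be ruled out. A first placing was about 4 mm off, so I regripped and nudged it. The last fits put it 2 mm (top view) and 4 mm (side view) from the ring's centre.
- **Tins:** Six tins were present.

| Sorted as | Count | Weight reading (N) | Tray |
|---|---|---|---|
| Full | 3 | about 3.6 to 5 | green |
| Empty | 3 | about 0.2 to 1.5 | white |

One tin was knocked aside during the run; I found it again in the pictures and sorted it. All six stand upright in the last views.

I did not touch the felt wheel, the steel block or the orange look-alike tin, and none of them has moved in the pictures. The gripper is clear of everything.

The two cameras disagreed by up to about 9 mm on the white tray's position, so I used values in between.

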